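# Unlatch the sample case and take out the vial

### The job

Get the sample vial out of the latched case: move the amber dropper bottle that stands in front of the latch out of the way without tipping it, flip the toggle latch right open, and swing the lid up until it stands about upright. Then lift out the vial and stand it upright in the steel tray, leaving the case open, the amber bottle standing on the bench, and everything else, the bung in the case included, where it is.

Things in the scene. Friction and masses are not known exactly. Their poses are not given: they have to be found in the camera images.
- sample_case: grey plastic sample case, fixed to the bench: base 115 mm deep (x) x 190 mm wide (y) x 80 mm high with 5 mm walls, open on top, closed by a 30 mm high hollow lid, so 110 mm high when shut. Inner floor 30 mm above the bench. Origin in the middle of the underside; x points from the latch side (front) to the hinge side (back), y to the left seen from the front, z up. The front faces the robot, turned by the case's yaw.
- latch (a joint): over-centre toggle latch (steel, on the front of the case, 50 mm right of the middle): angle of its lever. 0 = fastened, lever hanging flat down the front; grows as the lever's lower end is pulled out and swung up; about 1.8 = open end, lever pointing outward and a little up. About 7 N at the finger tab is needed to start it; past about 0.5 rad the spring drives it to the open end by itself. From about 1 rad the wire bail is off the lid's keeper and the lid is free.
- lever_tab (a point): grasp point on the steel finger tab at the lever's lower end, 10 mm inside its outer edge. The tab is 22 mm wide along the case's y and 4 mm thick and, fastened, juts out level from the front: this point is 28 mm out from the front and 36 mm above the bench. It circles the latch pivot with the lever, radius 40 mm.
- latch_pivot (a point): point on the lever's hinge axis (parallel to the case's y), 10 mm in front of the case front, 72 mm above the bench; the lever turns about it, lower end outward and up
- case_lid (a joint): angle of the lid: 0 = shut, 1.75 = stop, leaning a little back. A stiff hinge: the lid stays where it is left. About 2 N at the lift tab moves it.
- lid_tab (a point): grasp point on the black lift tab of the lid, 10 mm inside its outer edge. The tab is 20 mm wide along the case's y, 6 mm thick, juts 28 mm out level from the lid's front, 60 mm left of the middle, 100 mm above the bench when shut. With the lid upright it points up.
- lid_hinge (a point): point on the lid's hinge axis (parallel to the case's y), straight behind the lift tab, 80 mm above the bench at the back of the case
- vial_center (a point): centre (half-way up) of the glass sample vial with black cap, 22 mm across, 44 mm high, standing in the left or the right half of the case; z along its axis
- bottle_center (a point): centre (half-way up) of the amber dropper bottle that stands on the bench in front of the latch, 84 mm high; conical, 38 mm across at the foot; its straight black cap, 24 mm across, takes up the top 25 mm; z along its axis, up
- tray: shallow steel tray fixed to the bench at the right of the case, 80 (x) x 110 (y) mm outside, rim 9 mm high, 3 mm thick; inner floor 3 mm above the bench; origin in the middle of its underside
- wash_bottle: white wash bottle with a bent spout, 60 x 99 x 173 mm high, standing on the bench to the left of the case; a bystander; origin in the middle of its underside
- beaker: small glass beaker, 51 x 57 x 56 mm high, in front of the left half of the case; a bystander; origin in the middle of its underside
- tape: roll of label tape, 62 mm across, 18 mm high, lying on the bench at the right; a bystander; origin in the middle of its underside
- tube_rack: small block-shaped tube rack, 96 x 56 x 37 mm high, behind the tray; a bystander; origin in the middle of its underside
- bung: tapered brown rubber bung, 35 mm across, 32 mm high, standing inside the case beside the vial (in the other half); it stays there; origin in the middle of its underside
- centrifuge_spot (a point): point on the bench under the middle of the round mini centrifuge (about 140 mm across, under 150 mm high, fixed) that stands to the right of and behind the case; it is only in the way
- balance_corner (a point): point on the bench at the front left corner of the balance (a glass box with a keypad in front, about 0.35 m high, fixed), which takes up the bench to the right of and behind this point; it is only in the way
Not all that is in view belongs to the job. There is more than one size of the sample_case; the one meant has the size given above.

How it is judged:
By the outcome, as a careful person would: the job done as asked, in the order asked, and still so for the second after the job is handed in, with the robot touching nothing.
It also fails if it takes over 69 s, if anything falls off the work surface, if the arm or the gripper's body presses on something with over 40 N, if the wrist force passes 120 N, or if a joint passes its speed limit or range.

### The arm

A 6-joint arm with a two-finger parallel gripper is mounted at the origin on a cart in front of the work surface, level with it; the furniture and walls round the work are solid. World frame = base frame: x ahead of the robot, y to its left, z up, the work surface at z = 0. Lengths are in m, angles in degrees, forces in N, time in s.
With the tool pointing down it reaches from about 0.375 to 0.9 m from the base axis. Payload 3.1 kg.
Tool frame: the origin (TCP) lies midway between the tips of the shut fingers; the grasp point (between the pads) lies bot.hold_point_z behind it (bot.hold_point_z is the distance from the TCP to the grasp point, in m); z points along the fingers, y is the direction in which the jaws open and shut (so a half turn about z gives the same grasp; the last joint's range is limited). The gripper opens to 87 mm and grips with 3 to 60 N. Pads are 19 mm wide; open, the fingers measure 117 mm over their backs; the gripper's body (75 mm by 190 mm) begins 51 mm behind the grasp point.
Start: joints at [-81.159, 30.224, 82.088, -0, 67.689, -10.227], TCP at [0.204, -0.591, 0.223] pointing down, gripper open.
Joint ranges: [-176.69, 176.69], [-43.24, 126.21], [12.49, 139.97], [-82, 262], [0, 151.66], [-163.58, 163.58]. Speed limits (degrees/s): [159.86, 159.86, 180, 180, 180, 180].

### API

Orientations are given as a 3x3 rotation matrix whose columns are the frame's x, y, z axes.
In Python, from rig import bot, vision, order gives the robot as it stands. The module is installed in compiled form; this text tells all that it offers.
- The arm moves only by the tool move_arm, never from a script. Its argument "moves" is a list of rows, each an object of numbers: "hand": the finger opening in mm, from 0 to 87; "x", "y", "z": the shift along the tool's x, y, z in units of 25 mm (1.0 is 25 mm); "wx", "wy", "wz": the turn, a rotation vector about the tool's x, y, z in degrees. In form: [{"hand": .., "x": .., "y": .., "z": .., "wx": .., "wy": .., "wz": ..}, ...]. A call has 1 to 20 rows; each row shifts and turns the commanded pose from where the row before left it, along the tool's axes as they then stand; what a row does not reach is not made up. A row lasts 1/10 s, in which the tool goes at most 50 mm and 8.59 degrees, less where a joint would pass 70% of its speed; a pose out of reach is approached as far as the arm can. A call is refused whole if a number of a shift passes 1 or a number of a turn 8.59, either way. A call with a gripper value outside its range is refused whole. The fingers move at their own pace and stop on an object; the grip force is fixed at half the most. Time passes only in rows, so rows that do not move let the fingers close. It gives the time, the measured TCP pose, the force and the opening at its end, in the units of the state.
- bot.read_state(): the state, without advancing time (a new reading comes with each control period).
- vision.capture(name): name is "side" or "top"; returns a dict with "image" (420x560x3 uint8, red, green, blue), "z_map" (420x560 float32, m along the optical axis (not along the pixel's ray), 0 where there is no reading), "fx", "fy", "cx", "cy" (pixels), "pose" (4x4, takes a point from camera to world coordinates). Camera axes: x right, y down, z forward; pixel columns grow to the right and rows downward; lengths in m; the calibration is good to about 2 mm. A picture is of the moment at which its call begins.
- order.hand_in(): hands the job in, once; it reports no verdict.
The state is a dict: "time_s": time; "joint_positions": joint angles; "qvel": joint speeds; "tau": joint torques, N m; "position": TCP position; "tcp_rot": TCP orientation; "force": force on the tool from outside, world axes, zero at the start; "moment": the same for the moment, N m; "opening": opening from 0.0 (shut) to 1.0 (fully open).
Only numpy, scipy, OpenCV 4.12 (cv2) and the standard library are available. Lean on these libraries where they do the work, as an engineer would, in place of code of your own. Each camera call takes 0.05 s, during which the arm holds its last target.

## Working session

There is one attempt and no reset: what is moved stays moved. The work goes in short steps, Python scripts to look and compute and a tool call to move; the robot and the scene stay as the last step left them, time stands still between calls to the robot, and variables do not carry over. Pictures are saved under pics/ and viewed, and the job is handed in when it is done.

Besides the shell and the picture viewer there is one more tool, called after "Emit:" by a JSON object that holds its "op" and its "data", one argument or row to a line. move_arm: Moves the arm, as the interface text tells. Its arguments: {"type":"object","properties":{"moves":{"type":"array"}},"required":["moves"]}

```bash
ls; mkdir -p pics; cat > h.py <<'E'
import numpy as np, cv2
from rig import bot, vision, order
def cap(n,save=None,crop=None,sc=1):
    c=vision.capture(n)
    np.savez('last_%s.npz'%n,**c)
    if save: shot(c,save,crop,sc)
    return c
def load(n): return dict(np.load('last_%s.npz'%n))
def shot(c,save,crop=None,sc=1):
    im=c['image'][:,:,::-1]
    if crop: u0,v0,u1,v1=crop; im=im[v0:v1,u0:u1]
    im=cv2.resize(im,None,fx=sc,fy=sc,interpolation=cv2.INTER_CUBIC)
    cv2.imwrite('pics/'+save,im)
def P(c,u,v,z=None):
    z=c['z_map'][int(v),int(u)] if z is None else z
    p=np.array([(u-c['cx'])/c['fx']*z,(v-c['cy'])/c['fy']*z,z,1])
    return (c['pose']@p)[:3]
def cloud(c):
    v,u=np.mgrid[:420,:560]; z=c['z_map']
    p=np.stack([(u-c['cx'])/c['fx']*z,(v-c['cy'])/c['fy']*z,z,np.ones_like(z)],-1)
    w=(p@c['pose'].T)[...,:3]; w[z<=0]=np.nan
    return w
def proj(c,p):
    q=np.linalg.inv(c['pose'])@np.append(p,1); return q[0]/q[2]*c['fx']+c['cx'],q[1]/q[2]*c['fy']+c['cy']
E
python3 - <<'E'
from h import *
print(bot.read_state(), bot.hold_point_z)
a=cap('top','top0.png',sc=1.4);b=cap('side','side0.png',sc=1.4)
print(a['pose'],b['pose'],a['fx'],a['cx'],a['cy'])
E
```

```text
pics
{'time_s': 0.0, 'joint_positions': array([-8.11584053e+01,  3.02756632e+01,  8.21562617e+01, -8.51496702e-04,
        6.76891112e+01, -1.02295474e+01]), 'qvel': array([ 0.00458778, -0.05634286,  0.07317828, -0.01616187,  0.04115385,
        0.06427948]), 'tau': array([ 1.09203636e-03, -4.40040314e+01, -1.76590705e+01,  6.31712261e-02,
        5.80286491e-02, -1.52104994e-04]), 'position': array([ 0.20410039, -0.58996346,  0.22160774]), 'tcp_rot': array([[ 9.45111814e-01,  3.26746914e-01, -3.38280024e-04],
       [ 3.26746889e-01, -9.45109582e-01,  2.08526155e-03],
       [ 3.61641082e-04, -2.08133727e-03, -9.99997769e-01]]), 'force': array([ 0.06879327, -0.99584461,  0.15540405]), 'moment': array([ 0.0284763 , -0.02989525,  0.02019252]), 'opening': 1.0031935832163033} 0.0187
[[ 0.01752833 -0.98280444  0.18381564  0.21991005]
 [-0.99966256 -0.02075137 -0.01562501  0.23993774]
 [ 0.01917076 -0.18347974 -0.98283654  1.6982998 ]
 [ 0.          0.          0.          1.        ]] [[-0.92349721 -0.18008498  0.33870681  0.07445247]
 [-0.38287424  0.37823396 -0.84282049  1.295715  ]
 [ 0.02366889 -0.90802449 -0.41824791  0.62248676]
 [ 0.          0.          0.          1.        ]] 481.1957995249309 274.3716272631441 210.92062339648416
```

View pics/top0.png

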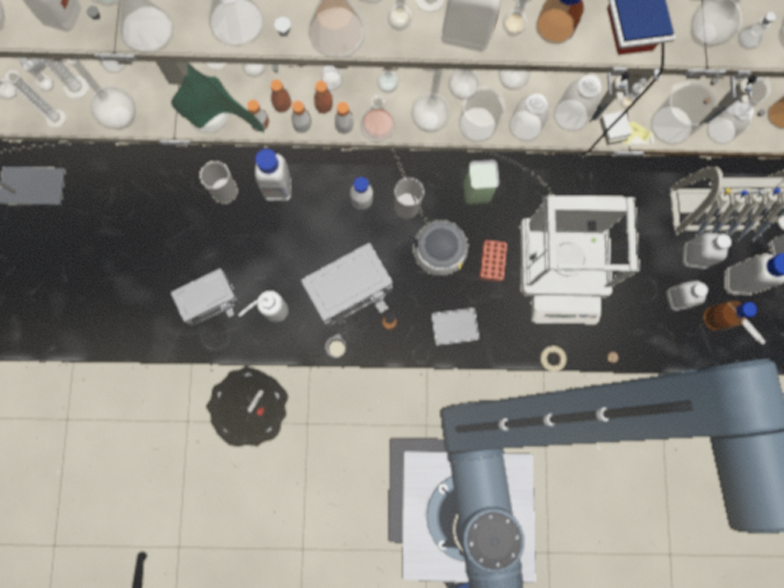

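View pics/side0.png

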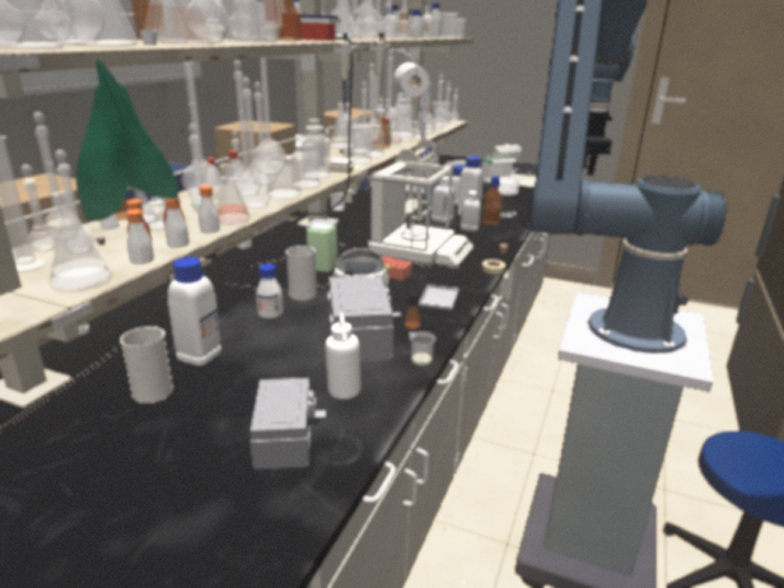

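```bash
python3 - <<'E'
from h import *
a=load('top');b=load('side')
shot(a,'topc.png',(110,160,360,270),3.2)
shot(b,'sidec.png',(170,170,380,350),3.8)
w=cloud(a)
print(np.array2string(proj(a,[.5,0,0]) and np.array(proj(a,[.5,0,0]))))
def rect(m,name):
    p=w[m][:,:2].astype(np.float32)*1000
    r=cv2.minAreaRect(p);print(name,len(p),r, np.nanmedian(w[m][:,2]))
for name,box in (('big',(210,170,285,232)),('small',(118,185,172,235))):
    u0,v0,u1,v1=box
    M=np.zeros((420,560),bool);M[v0:v1,u0:u1]=1
    z=w[...,2]
    zz=z[M];print(name,np.histogram(zz[np.isfinite(zz)],bins=np.arange(-.01,.2,.01)))
    t=np.percentile(zz[np.isfinite(zz)&(zz>.04)],60)
    m=M&(np.abs(z-t)<.008)
    n,l,s,c=cv2.connectedComponentsWithStats(m.astype(np.uint8));k=1+np.argmax(s[1:,4]);rect(l==k,name)
E
```

```text
[333.58919117 222.44804353]
big (array([1247, 1052,   37,   27,   52,   50,   18,   31,   58,   54,   44,
        917, 1009,   13,    0,    0,    0,    0,    0,    0]), array([-0.01,  0.  ,  0.01,  0.02,  0.03,  0.04,  0.05,  0.06,  0.07,
        0.08,  0.09,  0.1 ,  0.11,  0.12,  0.13,  0.14,  0.15,  0.16,
        0.17,  0.18,  0.19]))
big 1834 ((549.3372802734375, 304.7579650878906), (123.94344329833984, 190.04092407226562), 31.024978637695312) 0.11049636723337541
small (array([841, 657,  39,  45,  30,  31,  46,  72, 677, 230,   1,   0,   0,
         0,   0,   0,   1,   0,   0,   0]), array([-0.01,  0.  ,  0.01,  0.02,  0.03,  0.04,  0.05,  0.06,  0.07,
        0.08,  0.09,  0.1 ,  0.11,  0.12,  0.13,  0.14,  0.15,  0.16,
        0.17,  0.18,  0.19]))
small 897 ((508.95855712890625, 653.39453125), (100.0732192993164, 133.7860107421875), 28.283802032470703) 0.07703909737027459
```

View pics/topc.png

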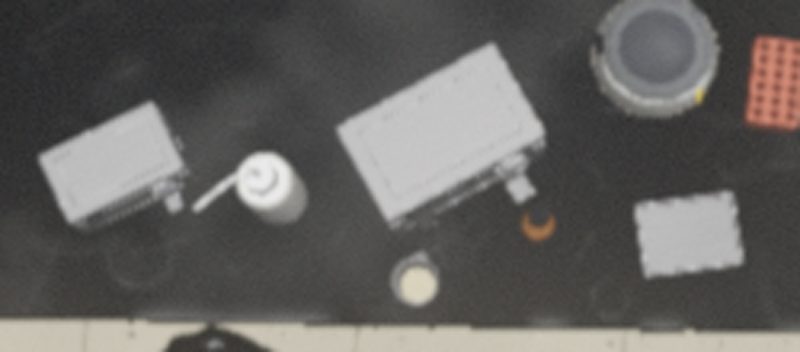

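View pics/sidec.png

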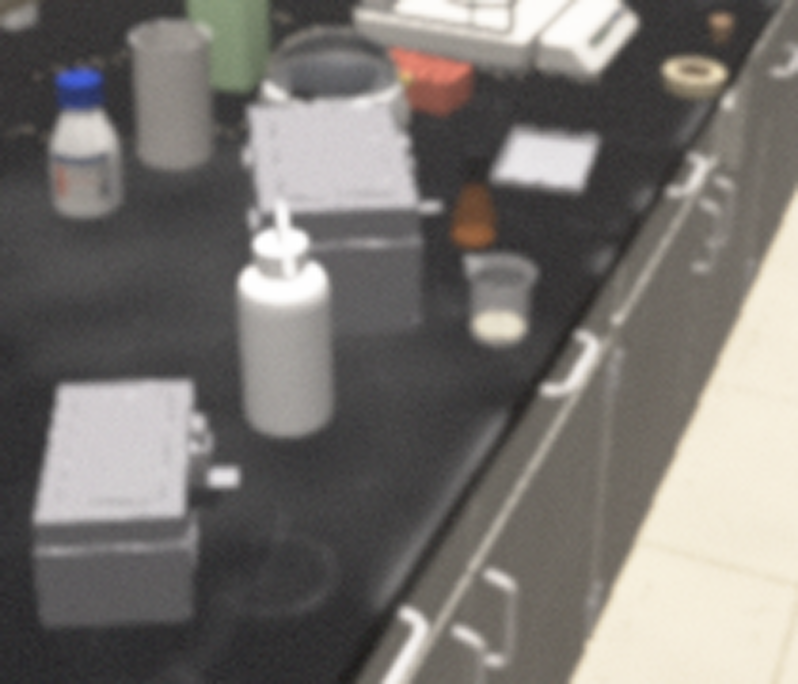

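```bash
cat > fit.py <<'E'
from h import *
from scipy.optimize import minimize
a=load('top')
# lid top rectangle projected, supersampled
g=cv2.cvtColor(a['image'],cv2.COLOR_RGB2GRAY).astype(float)
u0,v0,u1,v1=205,165,290,235
G=cv2.GaussianBlur(g,(0,0),.8)[v0:v1,u0:u1]
def tmpl(p):
    x,y,t=p; c,s=np.cos(t),np.sin(t)
    pts=[]
    for X,Y in ((-.0575,-.095),(.0575,-.095),(.0575,.095),(-.0575,.095)):
        pts.append(proj(a,[x+c*X-s*Y,y+s*X+c*Y,.11]))
    S=8; im=np.zeros(((v1-v0)*S,(u1-u0)*S),np.uint8)
    q=((np.array(pts)-[u0,v0]+.5)*S*16).astype(np.int32)
    cv2.fillPoly(im,[q],255,shift=4)
    im=cv2.resize(im,(u1-u0,v1-v0),interpolation=cv2.INTER_AREA)
    return cv2.GaussianBlur(im.astype(float),(0,0),1.1),np.array(pts)
def cost(p):
    T,_=tmpl(p); return -np.corrcoef(T.ravel(),G.ravel())[0,1]
best=None
for t in np.radians([26,28,30,32]):
    r=minimize(cost,[.553,.305,t],method='Nelder-Mead',options=dict(initial_simplex=np.array([[.553,.305,t],[.545,.305,t],[.553,.297,t],[.553,.305,t+.04]]),xatol=1e-5,fatol=1e-7))
    print(r.x,np.degrees(r.x[2]),r.fun)
    if best is None or r.fun<best.fun: best=r
np.save('case.npy',best.x)
x,y,t=best.x;c,s=np.cos(t),np.sin(t)
W=lambda X,Y,Z:np.array([x+c*X-s*Y,y+s*X+c*Y,Z])
R=np.array([[c,-s],[s,c]])
w=cloud(a); L=w.copy(); L[...,:2]=(w[...,:2]-[x,y])@R
m=(w[...,2]>.1)&(w[...,2]<.12)&(np.abs(L[...,0])<.1)&(np.abs(L[...,1])<.12)
print('extent',np.nanpercentile(L[m][:,0],[1,3,50,97,99]),np.nanpercentile(L[m][:,1],[1,3,50,97,99]))
im=cv2.resize(a['image'][150:270,190:330,::-1],None,fx=5,fy=5,interpolation=cv2.INTER_CUBIC)
def dr(p,col):
    u,v=proj(a,p); cv2.drawMarker(im,(int((u-190+.5)*5),int((v-150+.5)*5)),col,cv2.MARKER_CROSS,9,1)
for X,Y in ((-.0575,-.095),(.0575,-.095),(.0575,.095),(-.0575,.095)): dr(W(X,Y,.11),(0,0,255))
dr(W(-.0855,-.05,.036),(0,255,0)); dr(W(-.0575-.018,.06,.1),(255,0,0)); dr(W(-.0675,-.05,.072),(0,255,255))
for n,p in dict(lever=W(-.0855,-.05,.036),pivot=W(-.0675,-.05,.072),lidtab=W(-.0755,.06,.1),hinge=W(.0575,.06,.08)).items(): print(n,p)
cv2.imwrite('pics/fit.png',im)
E
python3 fit.py
```

```text
[0.54993888 0.30651084 0.52771446] 30.23581136929367 -0.9705420815920334
[0.54989989 0.30619254 0.51972897] 29.77827629167139 -0.9705268502429751
[0.54981181 0.3061244  0.5257165 ] 30.121336727502946 -0.9703710233388091
[0.54968922 0.3065632  0.52329954] 29.982855093396005 -0.9705241163283309
extent [-0.07205253 -0.05585043 -0.00125276  0.05519894  0.05801885] [-0.09386333 -0.08988807  0.00181671  0.08811481  0.09187497]
lever [0.50124828 0.22025844 0.036     ]
pivot [0.51679956 0.22932253 0.072     ]
lidtab [0.45449628 0.32032967 0.1       ]
hinge [0.56940299 0.38730316 0.08      ]
```

View pics/fit.png

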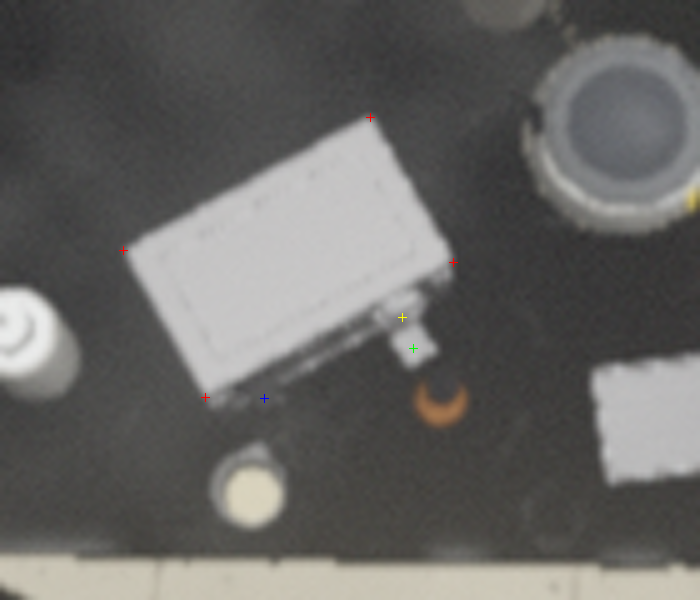

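```bash
cat > obj.py <<'E'
from h import *
a=load('top');b=load('side')
wa,wb=cloud(a),cloud(b)
x,y,t=np.load('case.npy');c,s=np.cos(t),np.sin(t);R=np.array([[c,-s],[s,c]])
def sel(cx,cy,r,z0,z1,n):
    for nm,w in (('top',wa),('side',wb)):
        m=(np.hypot(w[...,0]-cx,w[...,1]-cy)<r)&(w[...,2]>z0)&(w[...,2]<z1)
        p=w[m]
        if len(p): print(n,nm,len(p),'mean',p.mean(0).round(4),'min',p.min(0).round(4),'max',p.max(0).round(4),'case', ((p.mean(0)[:2]-[x,y])@R).round(4))
for u,v in ((190+445/5,150+382/5),):
    print('bottle top px ->',u,v)
    for z in (.084,.0): 
        # intersect ray with plane z
        o=a['pose'][:3,3]; d=a['pose'][:3,:3]@[(u-.5-a['cx'])/a['fx'],(v-.5-a['cy'])/a['fy'],1]; print(o+d*(z-o[2])/d[2])
sel(.47,.18,.035,.015,.1,'bottle'); sel(.47,.18,.035,.07,.1,'bottlecap')
sel(.41,.31,.04,.015,.1,'beaker'); sel(.41,.31,.04,.05,.07,'beakertop')
sel(.51,.47,.05,.015,.2,'wash')
sel(.48,.0,.08,.004,.03,'tray')
sel(.46,-.14,.05,.008,.03,'tape')
sel(.61,-.03,.08,.02,.06,'rack')
sel(.63,.1,.09,.02,.2,'centri')
E
python3 obj.py; python3 - <<'E'
from h import *
b=load('side');shot(b,'s2.png',(230,200,350,280),6)
E
```

```text
bottle top px -> 279.0 226.4
[0.47040802 0.199355   0.084     ]
[0.48344267 0.19724328 0.        ]
bottle top 81 mean [0.4647 0.2002 0.0549] min [0.4511 0.1853 0.0156] max [0.4806 0.2137 0.0893] case [-0.1272 -0.0489]
bottle side 129 mean [0.4669 0.209  0.0574] min [0.453  0.194  0.0153] max [0.4862 0.2149 0.0853] case [-0.1208 -0.0424]
bottlecap top 35 mean [0.4684 0.2004 0.0823] min [0.459  0.1907 0.0703] max [0.4783 0.211  0.0893] case [-0.1238 -0.0506]
bottlecap side 42 mean [0.4689 0.2079 0.0789] min [0.4589 0.194  0.0705] max [0.4812 0.2144 0.0853] case [-0.1197 -0.0444]
beaker top 79 mean [0.407  0.3275 0.0404] min [0.375  0.3086 0.0154] max [0.4305 0.3486 0.062 ] case [-0.1129  0.0902]
beaker side 144 mean [0.4064 0.3208 0.0442] min [0.3768 0.3072 0.016 ] max [0.4297 0.3494 0.0563] case [-0.1169  0.0846]
beakertop top 32 mean [0.4073 0.3237 0.054 ] min [0.375  0.3086 0.0502] max [0.4305 0.3467 0.062 ] case [-0.1146  0.0866]
beakertop side 43 mean [0.4071 0.3193 0.0532] min [0.3768 0.3072 0.05  ] max [0.4297 0.3428 0.0563] case [-0.117  0.083]
wash top 320 mean [0.4891 0.4816 
[... 486 characters left out ...]
min [ 0.421  -0.1889  0.0081] max [ 0.5043 -0.1033  0.0297] case [-0.2998 -0.3673]
tape side 44 mean [ 0.4906 -0.1621  0.0205] min [ 0.4769 -0.1824  0.0091] max [ 0.5074 -0.1483  0.03  ] case [-0.2873 -0.3749]
rack top 472 mean [ 0.6278 -0.0523  0.0368] min [ 0.5814 -0.0936  0.0202] max [0.6835 0.0483 0.06  ] case [-0.1134 -0.3492]
rack side 176 mean [ 0.6133 -0.0484  0.0342] min [ 0.5821 -0.0894  0.0204] max [0.6666 0.0419 0.059 ] case [-0.124  -0.3386]
centri top 1143 mean [0.6451 0.0802 0.0863] min [0.5908 0.0107 0.0202] max [0.7181 0.1427 0.1166] case [-0.0317 -0.2434]
centri side 645 mean [0.6446 0.1037 0.084 ] min [0.5906 0.0212 0.0246] max [0.7187 0.1484 0.1104] case [-0.0203 -0.2229]
```

View pics/s2.png

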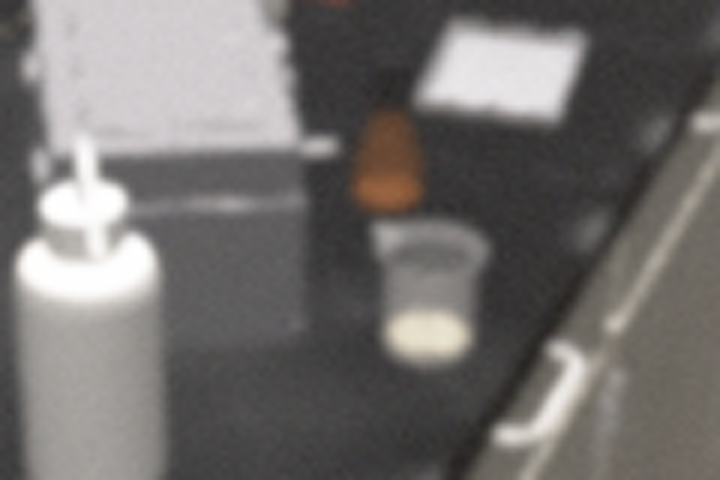

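```bash
cat >> h.py <<'E'
from scipy.spatial.transform import Rotation as Rn
CX,CY,CT=np.load('case.npy') if __import__('os').path.exists('case.npy') else (0,0,0)
def W(X,Y,Z):
    c,s=np.cos(CT),np.sin(CT); return np.array([CX+c*X-s*Y,CY+s*X+c*Y,Z])
def tool(yaw,tilt=0):
    "tool x at yaw deg (tool down), then tilt about tool y"
    c,s=np.cos(np.radians(yaw)),np.sin(np.radians(yaw))
    R=np.array([[c,s,0],[s,-c,0],[0,0,-1.]])
    return R@Rn.from_rotvec([0,np.radians(tilt),0]).as_matrix()
def plan(tgt,R=None,hold=True,p0=None,R0=None):
    "prints total shift in tool units (current axes) & turn needed; tgt is grasp point if hold"
    s=bot.read_state(); p0=s['position'] if p0 is None else p0; R0=s['tcp_rot'] if R0 is None else R0
    R=R0 if R is None else R
    tgt=np.array(tgt,float)
    if hold: tgt=tgt+R[:,2]*bot.hold_point_z
    d=R0.T@(tgt-p0)/.025
    rv=np.degrees(Rn.from_matrix(R0.T@R).as_rotvec())
    print('shift(start axes) units',d.round(2),'shift(end axes)',(R.T@(tgt-p0)/.025).round(2),'turn',rv.round(2),'tcp tgt',tgt.round(4))
    return tgt,R
E
python3 - <<'E'
from h import *
a=load('top');w=cloud(a)
m=(w[...,0]>.3)&(w[...,0]<.9)&(w[...,1]<-.18)&(w[...,2]>.02)&(w[...,2]<.5)&(w[...,1]>-.5)
for y in np.arange(-.5,-.15,.05):
    k=m&(abs(w[...,1]-y)<.02); 
    print(y.round(2), w[k][:,0].min() if k.any() else None, end=' ')
    k=(abs(w[...,1]-y)<.02)&(w[...,2]>-.02)&(w[...,2]<.01); print(np.nanpercentile(w[k][:,0],2) if k.any() else None)
for y in (.1,.2,.3):
    k=(abs(w[...,1]-y)<.02)&(w[...,2]>-.02)&(w[...,2]<.01); print('edge',y,np.nanmin(w[k][:,0]))
print(CX,CY,np.degrees(CT))
plan([.470,.201,.14],tool(30))
plan([.38,-.2,.2],tool(30))
E
```

```text
-0.5 0.8611702715556964 0.36543494467801557
-0.45 0.8268908435151682 0.36379412627810803
-0.4 0.8595590044838864 0.3660903819904697
-0.35 0.38064568653881975 0.36153733733861915
-0.3 0.4750029292842616 0.3602845212272226
-0.25 0.3752335218273946 0.3600405268146984
-0.2 0.35391191620423845 0.3653368402196395
edge 0.1 -0.15116113462900235
edge 0.2 0.35759221275180875
edge 0.3 0.35722108130586944
0.5499388767648169 0.3065108395783428 30.23581136929367
shift(start axes) units [ 20.39 -26.42   4.07] shift(end axes) [ 25.03 -22.08   4.01] turn [ -0.11  -0.03 -10.93] tcp tgt [0.47   0.201  0.1213]
shift(start axes) units [ 11.75 -12.44   1.64] shift(end axes) [13.89 -9.99  1.61] turn [ -0.11  -0.03 -10.93] tcp tgt [ 0.38   -0.2     0.1813]
```

Emit:
{"op": "move_arm", "data": {
  "moves": [
    {"hand":87,"x":0.4,"y":-0.4},
    {"hand":87,"x":0.8,"y":-0.8},
    {"hand":87,"x":0.8,"y":-0.8},
    {"hand":87,"x":0.8,"y":-0.8},
    {"hand":87,"x":0.8,"y":-0.8},
    {"hand":87,"x":0.8,"y":-0.8},
    {"hand":87,"x":0.8,"y":-0.8},
    {"hand":87,"x":0.8,"y":-0.8},
    {"hand":87,"x":0.8,"y":-0.8},
    {"hand":87,"x":0.8,"y":-0.8},
    {"hand":87,"x":0.8,"y":-0.8},
    {"hand":87,"x":0.8,"y":-0.8},
    {"hand":87,"x":0.8,"y":-0.8},
    {"hand":87,"x":0.8,"y":-0.8},
    {"hand":87,"x":0.8,"y":-0.8}
  ]
}}

```text
schema error: expected keys hand, x, y, z, wx, wy, wz
```

```bash
python3 - <<'E'
from h import *
plan([.470,.201,.14],tool(30))
E
```

```text
shift(start axes) units [ 20.39 -26.42   4.07] shift(end axes) [ 25.03 -22.08   4.01] turn [ -0.11  -0.03 -10.93] tcp tgt [0.47   0.201  0.1213]
```

Emit:
{"op": "move_arm", "data": {
  "moves": [
    {"hand":87,"x":0.4,"y":-0.4,"z":0,"wx":0,"wy":0,"wz":0},
    {"hand":87,"x":0.8,"y":-0.85,"z":0,"wx":0,"wy":0,"wz":0},
    {"hand":87,"x":0.8,"y":-0.85,"z":0,"wx":0,"wy":0,"wz":0},
    {"hand":87,"x":0.8,"y":-0.85,"z":0,"wx":0,"wy":0,"wz":0},
    {"hand":87,"x":0.8,"y":-0.85,"z":0,"wx":0,"wy":0,"wz":0},
    {"hand":87,"x":0.8,"y":-0.85,"z":0,"wx":0,"wy":0,"wz":0},
    {"hand":87,"x":0.8,"y":-0.85,"z":0,"wx":0,"wy":0,"wz":0},
    {"hand":87,"x":0.8,"y":-0.85,"z":0,"wx":0,"wy":0,"wz":0},
    {"hand":87,"x":0.8,"y":-0.85,"z":0,"wx":0,"wy":0,"wz":0},
    {"hand":87,"x":0.8,"y":-0.85,"z":0,"wx":0,"wy":0,"wz":0},
    {"hand":87,"x":0.8,"y":-0.85,"z":0,"wx":0,"wy":0,"wz":0},
    {"hand":87,"x":0.8,"y":-0.85,"z":0,"wx":0,"wy":0,"wz":0},
    {"hand":87,"x":0.8,"y":-0.85,"z":0,"wx":0,"wy":0,"wz":0},
    {"hand":87,"x":0.8,"y":-0.85,"z":0,"wx":0,"wy":0,"wz":0},
    {"hand":87,"x":0.8,"y":-0.85,"z":0,"wx":0,"wy":0,"wz":0}
  ]
}}

```text
time_s: 1.6
position: [0.3776, -0.203, 0.2225]
tcp_rot: [[0.945, 0.327, -0.0], [0.327, -0.945, 0.001], [-0.0, -0.001, -1.0]]
force: [-0.3, 0.5, -0.3]
opening: 0.996
```

```bash
python3 - <<'E'
from h import *
plan([.470,.201,.14],tool(30))
E
```

```text
shift(start axes) units [  8.77 -14.06   4.06] shift(end axes) [ 11.28 -12.15   4.05] turn [ -0.05   0.   -10.93] tcp tgt [0.47   0.201  0.1213]
```

Emit:
{"op": "move_arm", "data": {
  "moves": [
    {"hand":60,"x":0,"y":0,"z":0,"wx":0,"wy":0,"wz":-5.5},
    {"hand":60,"x":0,"y":0,"z":0,"wx":0,"wy":0,"wz":-5.4},
    {"hand":60,"x":0.4,"y":-0.4,"z":0,"wx":0,"wy":0,"wz":0},
    {"hand":60,"x":0.8,"y":-0.85,"z":0.3,"wx":0,"wy":0,"wz":0},
    {"hand":60,"x":0.8,"y":-0.85,"z":0.3,"wx":0,"wy":0,"wz":0},
    {"hand":60,"x":0.8,"y":-0.85,"z":0.3,"wx":0,"wy":0,"wz":0},
    {"hand":60,"x":0.8,"y":-0.85,"z":0.3,"wx":0,"wy":0,"wz":0},
    {"hand":60,"x":0.8,"y":-0.85,"z":0.3,"wx":0,"wy":0,"wz":0},
    {"hand":60,"x":0.8,"y":-0.85,"z":0.3,"wx":0,"wy":0,"wz":0},
    {"hand":60,"x":0.8,"y":-0.85,"z":0.3,"wx":0,"wy":0,"wz":0},
    {"hand":60,"x":0.8,"y":-0.85,"z":0.3,"wx":0,"wy":0,"wz":0},
    {"hand":60,"x":0.8,"y":-0.85,"z":0.3,"wx":0,"wy":0,"wz":0},
    {"hand":60,"x":0.8,"y":-0.85,"z":0.3,"wx":0,"wy":0,"wz":0},
    {"hand":60,"x":0.8,"y":-0.85,"z":0.3,"wx":0,"wy":0,"wz":0},
    {"hand":60,"x":0.8,"y":-0.85,"z":0.3,"wx":0,"wy":0,"wz":0},
    {"hand":60,"x":0.8,"y":-0.85,"z":0.3,"wx":0,"wy":0,"wz":0},
    {"hand":60,"x":0.5,"y":-0.7,"z":0.1,"wx":0,"wy":0,"wz":0},
    {"hand":60,"x":0,"y":0,"z":0,"wx":0,"wy":0,"wz":0}
  ]
}}

```text
time_s: 3.4
position: [0.4698, 0.2014, 0.1222]
tcp_rot: [[0.864, 0.503, -0.001], [0.503, -0.864, 0.0], [-0.0, -0.001, -1.0]]
force: [-0.0, -0.1, -0.3]
opening: 0.691
```

```bash
python3 - <<'E'
from h import *
plan([.470,.201,.077],tool(30))
b=cap('side','s3.png',(200,150,360,290),5)
a=cap('top','t3.png',(200,150,340,270),5)
E
```

```text
shift(start axes) units [-0.    0.02  2.56] shift(end axes) [-0.    0.02  2.56] turn [-0.04  0.02  0.18] tcp tgt [0.47   0.201  0.0583]
```

View pics/s3.png

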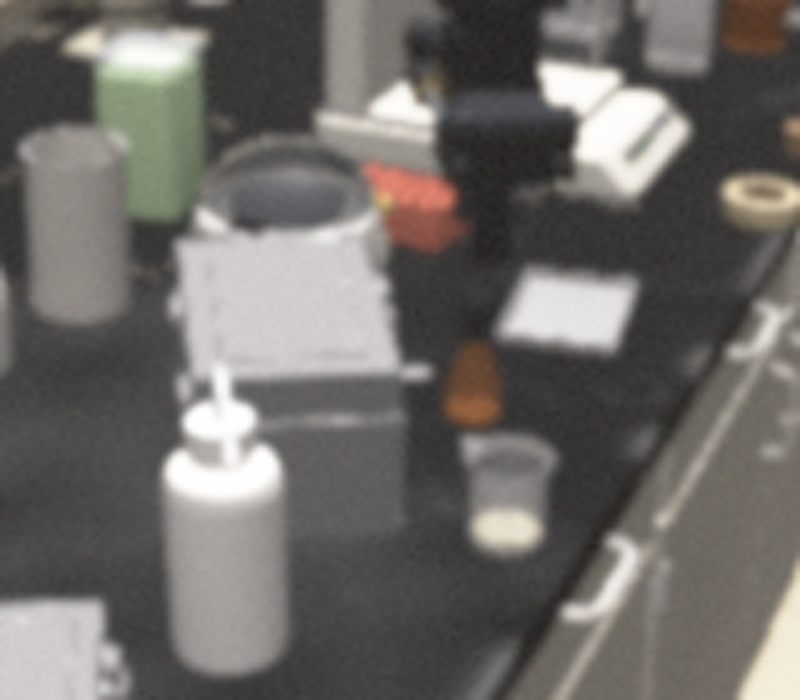

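View pics/t3.png

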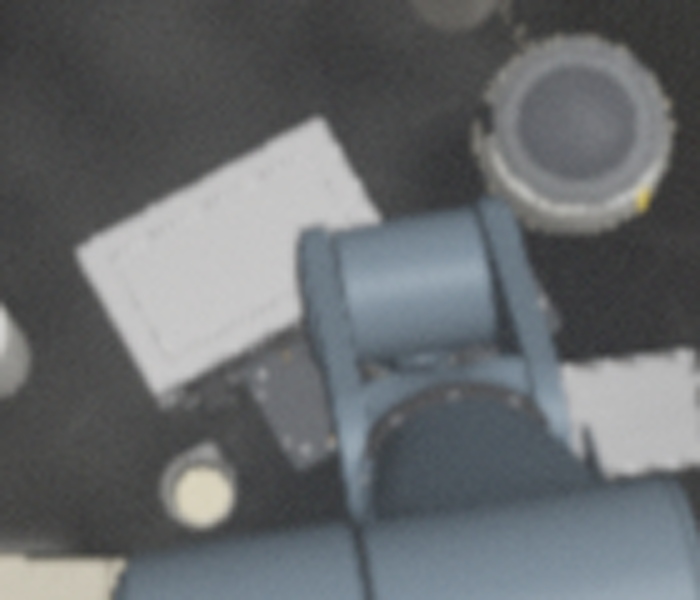

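Emit:
{"op": "move_arm", "data": {
  "moves": [
    {"hand":60,"x":0,"y":0,"z":0.8,"wx":0,"wy":0,"wz":0},
    {"hand":60,"x":0,"y":0,"z":0.8,"wx":0,"wy":0,"wz":0},
    {"hand":60,"x":0,"y":0,"z":0.7,"wx":0,"wy":0,"wz":0},
    {"hand":60,"x":0,"y":0,"z":0.2,"wx":0,"wy":0,"wz":0},
    {"hand":10,"x":0,"y":0,"z":0,"wx":0,"wy":0,"wz":0},
    {"hand":10,"x":0,"y":0,"z":0,"wx":0,"wy":0,"wz":0},
    {"hand":10,"x":0,"y":0,"z":0,"wx":0,"wy":0,"wz":0},
    {"hand":10,"x":0,"y":0,"z":0,"wx":0,"wy":0,"wz":0},
    {"hand":10,"x":0,"y":0,"z":0,"wx":0,"wy":0,"wz":0}
  ]
}}

```text
time_s: 4.4
position: [0.4711, 0.1991, 0.0606]
tcp_rot: [[0.866, 0.5, 0.001], [0.5, -0.866, 0.0], [0.001, 0.0, -1.0]]
force: [0.4, 0.9, 0.5]
opening: 0.318
```

```bash
python3 - <<'E'
from h import *
b=cap('side','s4.png',(230,180,360,280),6)
s=bot.read_state();print(s['position'],s['force'],s['opening']*87)
plan([.405,.115,.085],hold=True)
E
```

```text
[0.47101867 0.19905968 0.06050076] [0.12436679 0.40816421 0.57925029] 23.850801396379428
shift(start axes) units [-3.97  1.59 -0.23] shift(end axes) [-3.97  1.59 -0.23] turn [0. 0. 0.] tcp tgt [0.405  0.115  0.0663]
```

View pics/s4.png

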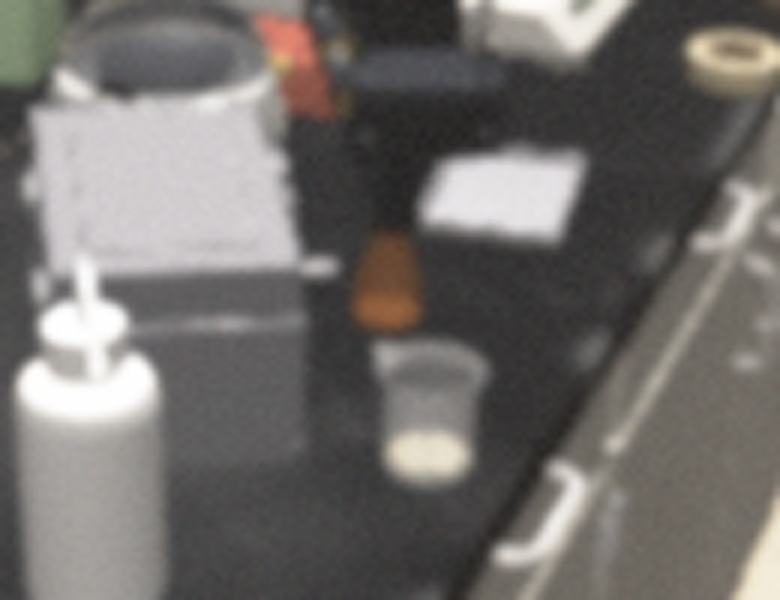

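Emit:
{"op": "move_arm", "data": {
  "moves": [
    {"hand":10,"x":0,"y":0,"z":-0.3,"wx":0,"wy":0,"wz":0},
    {"hand":10,"x":0,"y":0,"z":-0.3,"wx":0,"wy":0,"wz":0},
    {"hand":10,"x":-0.3,"y":0.1,"z":0,"wx":0,"wy":0,"wz":0},
    {"hand":10,"x":-0.5,"y":0.2,"z":0,"wx":0,"wy":0,"wz":0},
    {"hand":10,"x":-0.6,"y":0.25,"z":0,"wx":0,"wy":0,"wz":0},
    {"hand":10,"x":-0.6,"y":0.25,"z":0,"wx":0,"wy":0,"wz":0},
    {"hand":10,"x":-0.6,"y":0.25,"z":0,"wx":0,"wy":0,"wz":0},
    {"hand":10,"x":-0.6,"y":0.25,"z":0,"wx":0,"wy":0,"wz":0},
    {"hand":10,"x":-0.5,"y":0.2,"z":0,"wx":0,"wy":0,"wz":0},
    {"hand":10,"x":-0.25,"y":0.1,"z":0,"wx":0,"wy":0,"wz":0},
    {"hand":10,"x":0,"y":0,"z":0,"wx":0,"wy":0,"wz":0},
    {"hand":10,"x":0,"y":0,"z":0.3,"wx":0,"wy":0,"wz":0},
    {"hand":10,"x":0,"y":0,"z":0.2,"wx":0,"wy":0,"wz":0},
    {"hand":10,"x":0,"y":0,"z":0.06,"wx":0,"wy":0,"wz":0},
    {"hand":10,"x":0,"y":0,"z":0,"wx":0,"wy":0,"wz":0}
  ]
}}

```text
time_s: 5.95
position: [0.4054, 0.1152, 0.0606]
tcp_rot: [[0.866, 0.5, -0.001], [0.5, -0.866, 0.0], [-0.0, -0.0, -1.0]]
force: [-1.2, -0.3, -0.5]
opening: 0.266
```

```bash
python3 - <<'E'
from h import *
b=cap('side','s5.png',(230,180,360,280),6)
s=bot.read_state();print(s['position'],s['force'],s['opening']*87)
E
```

```text
[0.4053141  0.11522402 0.06074776] [-0.6898724  -0.94635923 -1.5478072 ] 23.297271331677535
```

View pics/s5.png

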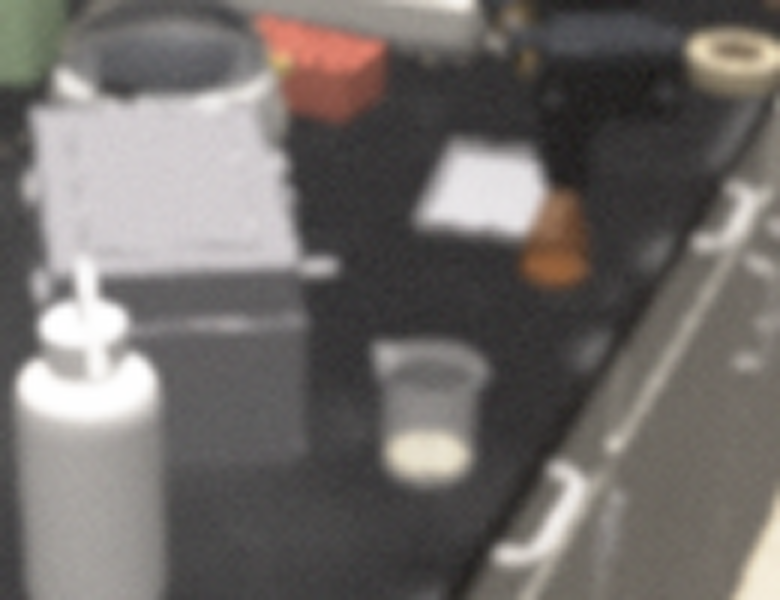

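Emit:
{"op": "move_arm", "data": {
  "moves": [
    {"hand":40,"x":0,"y":0,"z":0.02,"wx":0,"wy":0,"wz":0},
    {"hand":50,"x":0,"y":0,"z":0,"wx":0,"wy":0,"wz":0},
    {"hand":50,"x":0,"y":0,"z":0,"wx":0,"wy":0,"wz":0},
    {"hand":50,"x":0,"y":0,"z":-0.3,"wx":0,"wy":0,"wz":0},
    {"hand":50,"x":0,"y":0,"z":-0.9,"wx":0,"wy":0,"wz":0},
    {"hand":50,"x":0,"y":0,"z":-0.9,"wx":0,"wy":0,"wz":0},
    {"hand":50,"x":0,"y":0,"z":-0.9,"wx":0,"wy":0,"wz":0},
    {"hand":50,"x":0,"y":0,"z":0,"wx":0,"wy":0,"wz":0}
  ]
}}

```text
time_s: 6.8
position: [0.4072, 0.1151, 0.1383]
tcp_rot: [[0.866, 0.5, 0.007], [0.5, -0.866, 0.0], [0.006, 0.003, -1.0]]
force: [0.1, 0.1, -0.5]
opening: 0.573
```

```bash
python3 - <<'E'
from h import *
b=cap('side','s6.png',(230,180,360,280),6)
R=tool(30.2,40)
t=W(-.0855,-.05,.036)
print('pre');plan(t-R[:,2]*.06,R)
print('fin');plan(t,R)
E
```

```text
pre
shift(start axes) units [ 4.32 -1.75  2.79] shift(end axes) [ 1.54 -1.73  4.92] turn [ 0.2  39.78 -0.18] tcp tgt [0.4783 0.2069 0.0676]
fin
shift(start axes) units [ 5.85 -1.76  4.64] shift(end axes) [ 1.54 -1.73  7.32] turn [ 0.2  39.78 -0.18] tcp tgt [0.5116 0.2263 0.0217]
```

View pics/s6.png

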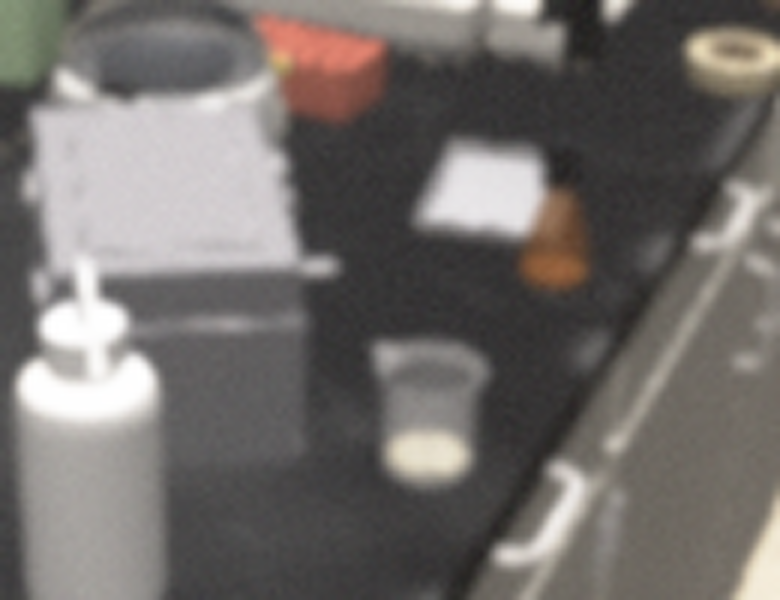

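Emit:
{"op": "move_arm", "data": {
  "moves": [
    {"hand":45,"x":0,"y":-0.3,"z":0,"wx":0,"wy":4,"wz":0},
    {"hand":45,"x":0,"y":-0.4,"z":0,"wx":0,"wy":7,"wz":0},
    {"hand":45,"x":0,"y":-0.4,"z":0,"wx":0,"wy":7,"wz":0},
    {"hand":45,"x":0,"y":-0.35,"z":0,"wx":0,"wy":7,"wz":0},
    {"hand":45,"x":0.3,"y":-0.3,"z":0,"wx":0,"wy":7,"wz":0},
    {"hand":45,"x":0.5,"y":0,"z":0,"wx":0,"wy":7,"wz":0},
    {"hand":45,"x":0.5,"y":0,"z":0,"wx":0,"wy":0.8,"wz":0},
    {"hand":45,"x":0,"y":0,"z":0,"wx":0,"wy":0,"wz":0}
  ]
}}

```text
time_s: 7.65
position: [0.4036, 0.1675, 0.1415]
tcp_rot: [[0.791, 0.524, 0.317], [0.46, -0.85, 0.257], [0.404, -0.057, -0.913]]
force: [0.8, -0.3, 0.1]
opening: 0.519
```

```bash
python3 - <<'E'
from h import *
R=tool(30.2,40)
t=W(-.0855,-.05,.036)
print(bot.read_state()['joint_positions'].round(1))
print('pre');plan(t-R[:,2]*.06,R)
print('fin');plan(t,R)
E
```

```text
[ -4.1  21.8 130.5  59.9  18.8  -1. ]
pre
shift(start axes) units [1.89 0.39 4.05] shift(end axes) [0.69 0.14 4.43] turn [-3.56 16.17 -0.52] tcp tgt [0.4783 0.2069 0.0676]
fin
shift(start axes) units [2.56 0.54 6.35] shift(end axes) [0.69 0.14 6.83] turn [-3.56 16.17 -0.52] tcp tgt [0.5116 0.2263 0.0217]
```

Emit:
{"op": "move_arm", "data": {
  "moves": [
    {"hand":45,"x":0.4,"y":0.1,"z":0.5,"wx":0,"wy":0,"wz":0},
    {"hand":45,"x":0.4,"y":0.1,"z":0.5,"wx":0,"wy":0,"wz":0},
    {"hand":45,"x":0.4,"y":0.1,"z":0.5,"wx":0,"wy":0,"wz":0},
    {"hand":45,"x":0.4,"y":0.1,"z":0.5,"wx":0,"wy":0,"wz":0},
    {"hand":45,"x":0,"y":0,"z":0,"wx":0,"wy":0,"wz":0}
  ]
}}

```text
time_s: 8.15
position: [0.4579, 0.1908, 0.1109]
tcp_rot: [[0.79, 0.525, 0.318], [0.461, -0.849, 0.257], [0.405, -0.057, -0.913]]
force: [-0.8, -1.2, -0.9]
opening: 0.512
```

```bash
python3 - <<'E'
from h import *
R=tool(30.2,33)
t=W(-.0855,-.05,.036)
s=bot.read_state()
print(repr(s['joint_positions'].round(2)),repr(s['position'].round(4)),repr(s['tcp_rot'].round(4)))
print('pre');plan(t-R[:,2]*.06,R)
print('fin');plan(t,R)
E
```

```text
array([  0.21,  28.7 , 123.9 ,  61.79,  16.89,   1.  ]) array([0.4579, 0.1908, 0.1109]) array([[ 0.7899,  0.5247,  0.3176],
       [ 0.4608, -0.8494,  0.2571],
       [ 0.4047, -0.0568, -0.9127]])
pre
shift(start axes) units [ 0.44 -0.02  1.96] shift(end axes) [ 0.12 -0.15  2.  ] turn [-3.58  9.13 -0.23] tcp tgt [0.4818 0.2089 0.0706]
fin
shift(start axes) units [0.82 0.13 4.33] shift(end axes) [ 0.12 -0.15  4.4 ] turn [-3.58  9.13 -0.23] tcp tgt [0.5101 0.2254 0.0203]
```

```bash
cat > kin.py <<'E'
from h import *
from scipy.optimize import least_squares
D=[([-81.158,30.276,82.156,0,67.689,-10.23],[.2041,-.58996,.2216],[[.9451,.3267,0],[.3267,-.9451,.002],[0,-.002,-1]]),
([.21,28.7,123.9,61.79,16.89,1.0],[.4579,.1908,.1109],[[.7899,.5247,.3176],[.4608,-.8494,.2571],[.4047,-.0568,-.9127]]),
([-4.1,21.8,130.5,59.9,18.8,-1.0],[.4036,.1675,.1415],[[.791,.524,.317],[.46,-.85,.257],[.404,-.057,-.913]])]
Ry=lambda a:Rn.from_euler('y',a,degrees=True).as_matrix()
Rz=lambda a:Rn.from_euler('z',a,degrees=True).as_matrix()
def fk(q,k,sg=(1,1,1)):
    h,a1,L2,a3,L4,Lt,d=k
    A=Rz(q[0]); p=A@[a1,d,h]
    A=A@Ry(q[1]); p=p+A@[0,0,L2]
    A=A@Ry(q[2]); p=p+A@[a3,0,L4]
    A=A@Rz(sg[0]*q[3])@Ry(q[4])@Rz(sg[1]*q[5]); p=p+A@[0,0,Lt]
    return p,A
if __name__=='__main__':
    import itertools
    for sg in itertools.product((1,-1),(1,-1)):
        F=[fk(q,[0]*7,sg)[1].T@np.array(R) for q,_,R in D]
        print(sg,[f.round(2).tolist() for f in F])
E
python3 kin.py
```

```text
(1, 1) [[[-0.0, -1.0, -0.0], [1.0, -0.0, 0.0], [0.0, -0.0, 1.0]], [[-0.0, -1.0, -0.0], [1.0, 0.0, 0.0], [-0.0, -0.0, 1.0]], [[-0.0, -1.0, -0.0], [1.0, 0.0, 0.0], [-0.0, -0.0, 1.0]]]
(1, -1) [[[0.35, -0.94, -0.0], [0.94, 0.35, 0.0], [0.0, -0.0, 1.0]], [[-0.03, -1.0, -0.0], [1.0, -0.03, 0.0], [-0.0, -0.0, 1.0]], [[0.03, -1.0, -0.0], [1.0, 0.04, 0.0], [-0.0, -0.0, 1.0]]]
(-1, 1) [[[-0.0, -1.0, -0.0], [1.0, -0.0, 0.0], [0.0, -0.0, 1.0]], [[-0.8, 0.42, -0.43], [-0.55, -0.79, 0.25], [-0.23, 0.44, 0.87]], [[-0.82, 0.34, -0.46], [-0.5, -0.82, 0.27], [-0.29, 0.45, 0.84]]]
(-1, -1) [[[0.35, -0.94, -0.0], [0.94, 0.35, 0.0], [0.0, -0.0, 1.0]], [[-0.78, 0.45, -0.44], [-0.58, -0.78, 0.23], [-0.23, 0.44, 0.87]], [[-0.84, 0.31, -0.45], [-0.47, -0.84, 0.29], [-0.29, 0.45, 0.84]]]
```

```bash
cat >> kin.py <<'E'
F90=Rz(90)
def fit():
    f=lambda k:np.concatenate([np.concatenate([(fk(q,k)[0]-p)*1000 for q,p,R in D]),(k-np.array([.4,0,.4,0,.4,.25,.1]))*.3])
    return least_squares(f,[.4,0,.4,0,.4,.25,.1])
K=fit().x
LIM=np.array([[-176.69,176.69],[-43.24,126.21],[12.49,139.97],[-82,262],[0,151.66],[-163.58,163.58]])
def ik(p,R,q0):
    def f(q):
        P_,A=fk(q,K); return np.concatenate([(P_-p)*1000/2,Rn.from_matrix((A@F90).T@R).as_rotvec()*100])
    r=least_squares(f,np.clip(q0,LIM[:,0]+.1,LIM[:,1]-.1),bounds=(LIM[:,0],LIM[:,1]))
    return r.x,np.abs(r.fun).max()
E
cat > t1.py <<'E'
from kin import *
print(K.round(4),np.abs(fit().fun[:9]).max())
q0=bot.read_state()['joint_positions']
HZ=bot.hold_point_z
for tilt in (0,20,25,30,35,40,45):
    R=tool(30.2,tilt)
    for nm,t in (('pre',W(-.0855,-.05,.036)-R[:,2]*.05),('lever',W(-.0855,-.05,.036)),('lev1.2',W(-.0675-.04,-.05,.07)),('lid0',W(-.0795,.06,.1)),('lid90',W(.0775,.06,.217))):
        for s in (q0,[10,40,110,0,30,0],[10,40,110,180,30,0]):
            q,e=ik(t+R[:,2]*HZ,R,s); 
            if e<1: break
        print(tilt,nm,q.round(0),round(e,2))
E
python3 t1.py
```

```text
[0.2758 0.0019 0.5852 0.1141 0.3912 0.3048 0.111 ] 0.15648301146223287
0 pre [ 12.  38. 100.   0.  42.  72.] 0.0
0 lever [ 12.  43. 101.   0.  36.  72.] 0.0
0 lev1.2 [ 11.  38. 104.  -0.  38.  71.] 0.0
0 lid0 [24. 37. 99.  0. 44. 83.] 0.0
0 lid90 [25. 38. 70. -0. 72. 85.] 0.0
20 pre [  7.  36. 117.  42.  12.  27.] 0.0
20 lever [  8.  42. 116.  64.   8.   5.] 0.0
20 lev1.2 [  7.  37. 118.  52.  10.  16.] 0.0
20 lid0 [ 22.  34. 114.  13.  13.  70.] 0.0
20 lid90 [24. 32. 87.  3. 42. 82.] 0.0
25 pre [  6.  37. 121.  95.  10. -28.] 0.0
25 lever [  7.  43. 119. 119.  11. -51.] 0.0
25 lev1.2 [  6.  38. 122. 106.  11. -39.] 0.0
25 lid0 [ 22.  34. 117.  47.   5.  36.] 0.0
25 lid90 [24. 31. 90.  5. 34. 81.] 0.0
30 pre [  4.  38. 125. 131.  17. -65.] 0.0
30 lever [  6.  45. 122. 140.  19. -74.] 0.0
30 lev1.2 [  4.  40. 125. 134.  18. -68.] 0.0
30 lid0 [ 21.  36. 121. 144.   8. -62.] 0.0
30 lid90 [24. 30. 94.  7. 26. 78.] 0.0
35 pre [  2.  41. 129. 143.  27. -80.] 0.0
35 lever [  4.  47. 125. 148.  29. -83.] 0.0
35 lev1.2 [  3.  42. 128. 144.  27. -81.] 0.0
35 lid0 [ 21.  37. 124. 161.  17. -80.] 0.0
35 lid90 [24. 30. 98. 13. 18. 72.] 0.0
40 pre [  0.  45. 133. 149.  39. -89.] 0.0
40 lever [  3.  50. 128. 152.  39. -89.] 0.0
40 lev1.2 [  1.  46. 132. 149.  38. -88.] 0.0
40 lid0 [ 20.  40. 127. 166.  27. -85.] 0.0
40 lid90 [ 23.  30. 101.  27.  10.  58.] 0.0
45 pre [ -2.  51. 137. 151.  51. -95.] 0.0
45 lever [  1.  54. 131. 153.  49. -93.] 0.0
45 lev1.2 [ -1.  50. 134. 151.  49. -93.] 0.0
45 lid0 [ 20.  43. 130. 168.  38. -88.] 0.0
45 lid90 [ 23.  31. 105.  93.   5.  -8.] 0.0
```

Emit:
{"op": "move_arm", "data": {
  "moves": [
    {"hand":45,"x":0,"y":0,"z":0,"wx":-0.4,"wy":1,"wz":0},
    {"hand":45,"x":0,"y":0,"z":0,"wx":-0.4,"wy":1,"wz":0},
    {"hand":45,"x":0,"y":0,"z":0,"wx":-0.4,"wy":1,"wz":0},
    {"hand":45,"x":0,"y":0,"z":0,"wx":-0.4,"wy":1,"wz":0},
    {"hand":45,"x":0,"y":0,"z":0,"wx":-0.4,"wy":1,"wz":0},
    {"hand":45,"x":0,"y":0,"z":0,"wx":-0.4,"wy":1,"wz":0},
    {"hand":45,"x":0,"y":0,"z":0,"wx":-0.4,"wy":1,"wz":0},
    {"hand":45,"x":0,"y":0,"z":0,"wx":-0.4,"wy":1,"wz":0},
    {"hand":45,"x":0,"y":0,"z":0,"wx":-0.4,"wy":1,"wz":0},
    {"hand":45,"x":0,"y":0,"z":0,"wx":0,"wy":0,"wz":0}
  ]
}}

```text
time_s: 9.15
position: [0.4547, 0.1904, 0.1114]
tcp_rot: [[0.73, 0.499, 0.467], [0.418, -0.867, 0.272], [0.541, -0.003, -0.841]]
force: [-0.2, 0.4, 0.2]
opening: 0.517
```

```bash
python3 - <<'E'
from h import *
R=tool(30.2,33)
t=W(-.0855,-.05,.036)
s=bot.read_state()
print(repr(s['joint_positions'].round(2)),repr(s['position'].round(4)))
print('pre');plan(t-R[:,2]*.05,R)
print('fin');plan(t,R)
E
```

```text
array([ -0.69,  31.35, 131.74, 125.64,  19.99, -63.72]) array([0.4547, 0.1904, 0.1114])
pre
shift(start axes) units [ 0.22 -0.1   2.48] shift(end axes) [ 0.21 -0.1   2.48] turn [-0.02  0.27 -0.34] tcp tgt [0.4865 0.2117 0.0623]
fin
shift(start axes) units [ 0.23 -0.1   4.48] shift(end axes) [ 0.21 -0.1   4.48] turn [-0.02  0.27 -0.34] tcp tgt [0.5101 0.2254 0.0203]
```

Emit:
{"op": "move_arm", "data": {
  "moves": [
    {"hand":45,"x":0.05,"y":-0.02,"z":0.4,"wx":0,"wy":0,"wz":0},
    {"hand":45,"x":0.05,"y":-0.02,"z":0.6,"wx":0,"wy":0,"wz":0},
    {"hand":45,"x":0.05,"y":-0.02,"z":0.6,"wx":0,"wy":0,"wz":0},
    {"hand":45,"x":0.05,"y":-0.02,"z":0.6,"wx":0,"wy":0,"wz":0},
    {"hand":45,"x":0.02,"y":-0.02,"z":0.3,"wx":0,"wy":0,"wz":0},
    {"hand":45,"x":0,"y":0,"z":0,"wx":0,"wy":0,"wz":0}
  ]
}}

```text
time_s: 9.75
position: [0.4882, 0.2123, 0.0617]
tcp_rot: [[0.729, 0.5, 0.468], [0.419, -0.866, 0.273], [0.542, -0.003, -0.841]]
force: [-0.5, 1.0, -0.5]
opening: 0.521
```

```bash
python3 - <<'E'
from h import *
R=tool(30.2,33)
t=W(-.0855,-.05,.036)
print('fin');plan(t,R)
c=cap('side','s7.png',(230,170,360,270),6)
a=cap('top','t7.png',(220,170,320,250),7)
print(proj(c,t),proj(a,t))
E
```

```text
fin
shift(start axes) units [-0.04 -0.01  1.94] shift(end axes) [-0.05 -0.01  1.94] turn [-0.02  0.19 -0.26] tcp tgt [0.5101 0.2254 0.0203]
(np.float64(283.10141107706994), np.float64(223.68804440508472)) (np.float64(272.29831675699654), np.float64(219.1716829332371))
```

View pics/s7.png

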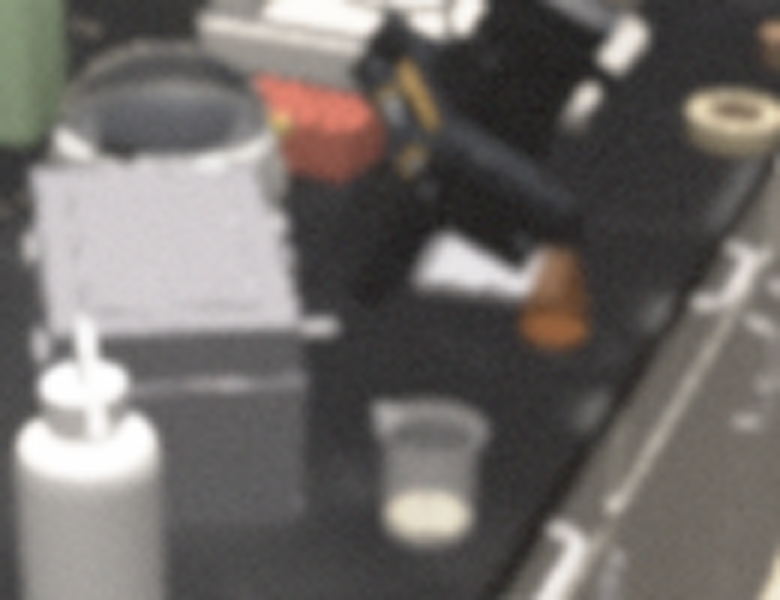

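View pics/t7.png

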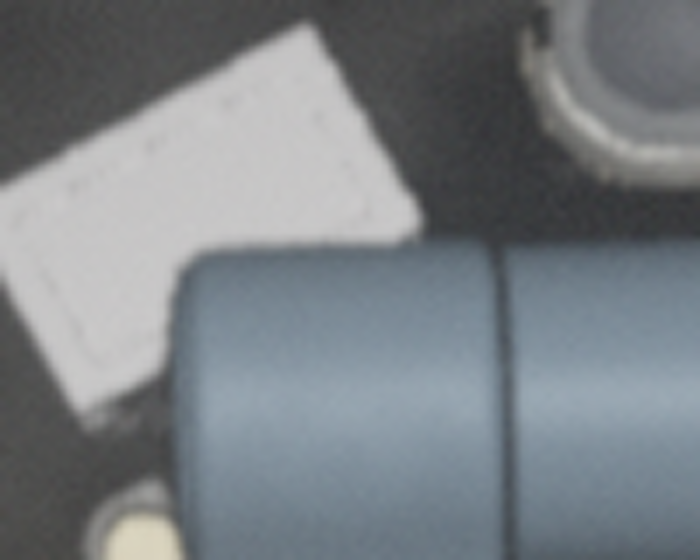

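Emit:
{"op": "move_arm", "data": {
  "moves": [
    {"hand":45,"x":0,"y":0,"z":0.4,"wx":0,"wy":0,"wz":0},
    {"hand":45,"x":-0.05,"y":0,"z":0.5,"wx":0,"wy":0,"wz":0},
    {"hand":45,"x":0,"y":0,"z":0.5,"wx":0,"wy":0,"wz":0},
    {"hand":45,"x":0,"y":0,"z":0.4,"wx":0,"wy":0,"wz":0},
    {"hand":45,"x":0,"y":0,"z":0.14,"wx":0,"wy":0,"wz":0},
    {"hand":45,"x":0,"y":0,"z":0,"wx":0,"wy":0,"wz":0},
    {"hand":5,"x":0,"y":0,"z":0,"wx":0,"wy":0,"wz":0},
    {"hand":5,"x":0,"y":0,"z":0,"wx":0,"wy":0,"wz":0},
    {"hand":5,"x":0,"y":0,"z":0,"wx":0,"wy":0,"wz":0},
    {"hand":5,"x":0,"y":0,"z":0,"wx":0,"wy":0,"wz":0}
  ]
}}

```text
time_s: 10.85
position: [0.5098, 0.2247, 0.0212]
tcp_rot: [[0.728, 0.499, 0.469], [0.419, -0.866, 0.273], [0.543, -0.002, -0.84]]
force: [-1.2, 0.6, 1.6]
opening: 0.239
```

```bash
python3 - <<'E'
from h import *
R=tool(30.2,33)
s=bot.read_state();print(s['force'],s['opening']*87)
t=W(-.0855,-.05,.036);plan(t,R)
R0=s['tcp_rot']
# arc waypoints in tool units relative to start
prev=None
for a in np.arange(0,1.85,.1):
    v=np.array([-.018,-.036]); c,s_=np.cos(a),np.sin(a)
    # rotation taking down (-z) toward outward (-x)
    X=v[0]*c+v[1]*s_; Z=-v[0]*s_+v[1]*c
    p=W(-.0675+X,-.05,.072+Z)
    if prev is not None: print(round(a,1),(R0.T@(p-prev)/.025).round(3),(X,Z))
    prev=p
E
```

```text
[-1.15531073  0.55458444  1.56892394] 20.805551824400677
shift(start axes) units [-0.   -0.02  0.04] shift(end axes) [-0.   -0.02  0.04] turn [ 0.02  0.14 -0.26] tcp tgt [0.5101 0.2254 0.0203]
0.1 [-0.075  0.    -0.142] (np.float64(-0.021504077974290277), np.float64(-0.03402314845036602))
0.2 [-0.06   0.    -0.149] (np.float64(-0.02479329430976455), np.float64(-0.031706348847973596))
0.3 [-0.045  0.    -0.155] (np.float64(-0.02783478424406913), np.float64(-0.0290727498886177))
0.4 [-0.029  0.    -0.158] (np.float64(-0.030598158215163346), np.float64(-0.02614866562254815))
0.5 [-0.013  0.    -0.16 ] (np.float64(-0.03305580550377801), np.float64(-0.022963312533177765))
0.6 [ 0.003  0.    -0.161] (np.float64(-0.03518317011059548), np.float64(-0.019548517615637775))
0.7 [ 0.019  0.    -0.16 ] (np.float64(-0.03695899611167767), np.float64(-0.01593840037196314))
0.8 [ 0.035 -0.    -0.157] (np.float64(-0.03836554004063179), np.float64(-0.012169031900306543))
0.9 [ 0.05  -0.    -0.153] (np.float64(-0.03938874817546136), np.float64(-0.008278074484449217))
1.0 [ 0.065 -0.    -0.147] (np.float64(-0.04001839695871079), np.float64(-0.004304405284710893))
1.1 [ 0.079 -0.    -0.14 ] (np.float64(-0.04024819514787206), np.float64(-0.0002877278902149484))
1.2 [ 0.093 -0.    -0.131] (np.float64(-0.04007584667540027), np.float64(0.0037318243862498306))
1.3 [ 0.106 -0.    -0.121] (np.float64(-0.03950307359026152), np.float64(0.007714089507024329))
1.4 [ 0.117 -0.001 -0.11 ] (np.float64(-0.0385355988517889), np.float64(0.011619277995383617))
1.5 [ 0.128 -0.001 -0.098] (np.float64(-0.03718308914776461), np.float64(0.015408370498835675))
1.6 [ 0.137 -0.001 -0.085] (np.float64(-0.03545905830807098), np.float64(0.019043507657593488))
1.7 [ 0.145 -0.001 -0.071] (np.float64(-0.03338073227896942), np.float64(0.022488368382783328))
1.8 [ 0.151 -0.001 -0.056] (np.float64(-0.030968877007139455), np.float64(0.025708532764758645))
```

Emit:
{"op": "move_arm", "data": {
  "moves": [
    {"hand":5,"x":-0.08,"y":0,"z":-0.14,"wx":0,"wy":0,"wz":0},
    {"hand":5,"x":-0.06,"y":0,"z":-0.15,"wx":0,"wy":0,"wz":0},
    {"hand":5,"x":-0.05,"y":0,"z":-0.16,"wx":0,"wy":0,"wz":0},
    {"hand":5,"x":-0.03,"y":0,"z":-0.16,"wx":0,"wy":0,"wz":0},
    {"hand":5,"x":-0.01,"y":0,"z":-0.16,"wx":0,"wy":0,"wz":0},
    {"hand":5,"x":0,"y":0,"z":-0.16,"wx":0,"wy":0,"wz":0},
    {"hand":5,"x":0.02,"y":0,"z":-0.16,"wx":0,"wy":0,"wz":0}
  ]
}}

```text
time_s: 11.55
position: [0.4924, 0.2146, 0.0401]
tcp_rot: [[0.73, 0.499, 0.466], [0.419, -0.866, 0.271], [0.539, -0.002, -0.842]]
force: [0.8, 0.2, -7.0]
opening: 0.249
```

```bash
python3 - <<'E'
from h import *
s=bot.read_state();print(s['force'],s['opening']*87)
t=W(-.0675-.037,-.05,.072-.0159);plan(t)
c=cap('side','s8.png',(230,170,360,270),6)
E
```

```text
[ 0.82474947  0.24180022 -6.98374741] 21.67627893184103
shift(start axes) units [ 0.06 -0.02  0.02] shift(end axes) [ 0.06 -0.02  0.02] turn [0. 0. 0.] tcp tgt [0.4936 0.2158 0.0404]
```

View pics/s8.png

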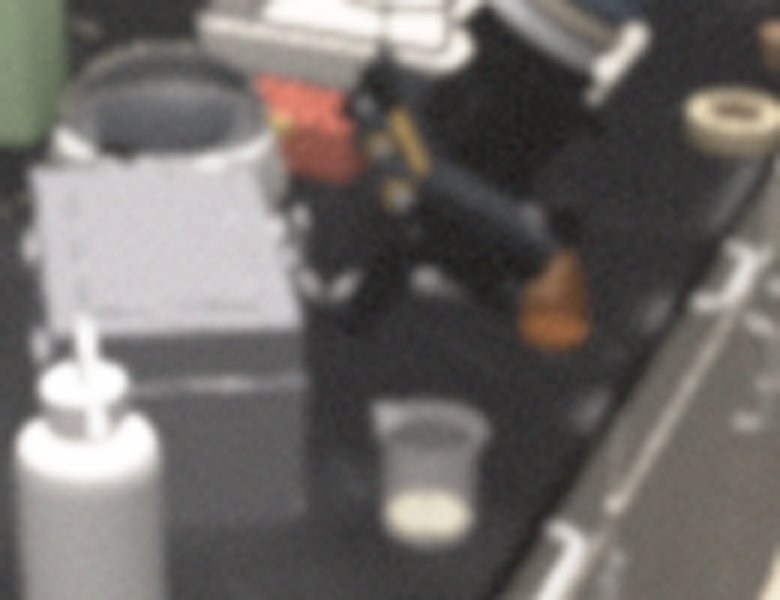

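Emit:
{"op": "move_arm", "data": {
  "moves": [
    {"hand":5,"x":0.04,"y":0,"z":-0.16,"wx":0,"wy":0,"wz":0},
    {"hand":5,"x":0.05,"y":0,"z":-0.15,"wx":0,"wy":0,"wz":0},
    {"hand":5,"x":0.06,"y":0,"z":-0.15,"wx":0,"wy":0,"wz":0},
    {"hand":5,"x":0.08,"y":0,"z":-0.14,"wx":0,"wy":0,"wz":0},
    {"hand":5,"x":0.09,"y":0,"z":-0.13,"wx":0,"wy":0,"wz":0},
    {"hand":5,"x":0.11,"y":0,"z":-0.12,"wx":0,"wy":0,"wz":0},
    {"hand":5,"x":0.12,"y":0,"z":-0.11,"wx":0,"wy":0,"wz":0},
    {"hand":5,"x":0.13,"y":0,"z":-0.1,"wx":0,"wy":0,"wz":0},
    {"hand":5,"x":0.14,"y":0,"z":-0.09,"wx":0,"wy":0,"wz":0},
    {"hand":5,"x":0.14,"y":0,"z":-0.07,"wx":0,"wy":0,"wz":0},
    {"hand":5,"x":0,"y":0,"z":0,"wx":0,"wy":0,"wz":0}
  ]
}}

```text
time_s: 12.7
position: [0.488, 0.2122, 0.077]
tcp_rot: [[0.74, 0.494, 0.456], [0.42, -0.869, 0.261], [0.525, -0.002, -0.851]]
force: [-12.4, -16.1, 4.1]
opening: 0.248
```

```bash
python3 - <<'E'
from h import *
s=bot.read_state();print(s['force'],s['opening']*87)
t=W(-.0675-.0334,-.05,.072+.0225);plan(t)
c=cap('side','s9.png',(230,170,360,270),6)
E
```

```text
[-12.37868287 -16.06098162   4.05846894] 21.555099422696276
shift(start axes) units [ 0.37 -0.01  0.16] shift(end axes) [ 0.37 -0.01  0.16] turn [0. 0. 0.] tcp tgt [0.4965 0.2174 0.0786]
```

View pics/s9.png

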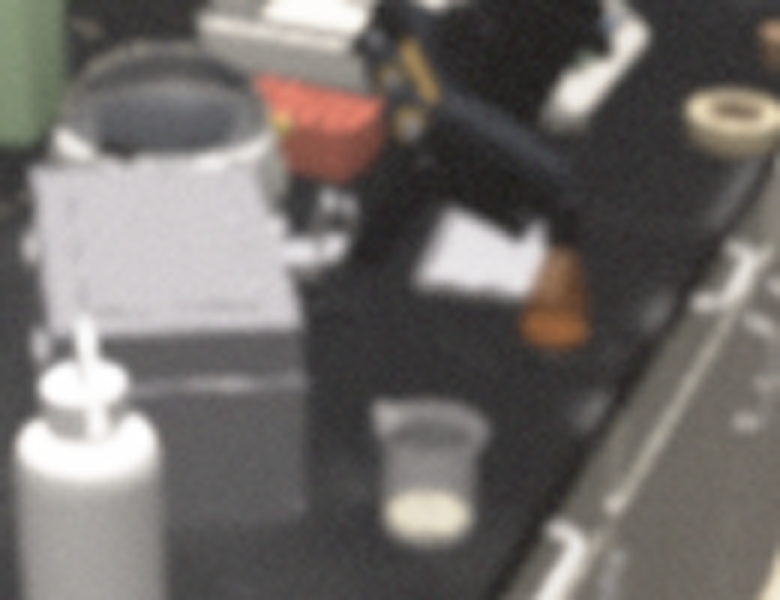

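Emit:
{"op": "move_arm", "data": {
  "moves": [
    {"hand":45,"x":-0.2,"y":0,"z":0,"wx":0,"wy":0,"wz":0},
    {"hand":45,"x":0,"y":0,"z":0,"wx":0,"wy":0,"wz":0},
    {"hand":45,"x":0,"y":0,"z":0,"wx":0,"wy":0,"wz":0},
    {"hand":45,"x":0,"y":0,"z":-0.5,"wx":0,"wy":0,"wz":0},
    {"hand":45,"x":0,"y":0,"z":-0.8,"wx":0,"wy":0,"wz":0},
    {"hand":45,"x":0,"y":0,"z":-0.8,"wx":0,"wy":0,"wz":0},
    {"hand":45,"x":0,"y":0,"z":-0.6,"wx":0,"wy":0,"wz":0},
    {"hand":45,"x":0,"y":0,"z":0,"wx":0,"wy":0,"wz":0}
  ]
}}

```text
time_s: 13.55
position: [0.4618, 0.1969, 0.1357]
tcp_rot: [[0.725, 0.501, 0.473], [0.419, -0.866, 0.274], [0.546, -0.001, -0.838]]
force: [-0.7, -1.0, -0.3]
opening: 0.517
```

```bash
python3 - <<'E'
from h import *
s=bot.read_state();print(s['force'],s['opening']*87,s['joint_positions'].round(1))
c=cap('side','s10.png',(230,170,360,270),6)
t=W(-.0675-.0334,-.05,.072+.0225);print(proj(c,t))
for a in (1.2,1.5,1.8):
    v=np.array([-.018,-.036]); k,s_=np.cos(a),np.sin(a);X=v[0]*k+v[1]*s_; Z=-v[0]*s_+v[1]*k
    u,w=proj(c,W(-.0675+X,-.05,.072+Z));print(a,(u-229.5)*6,(w-169.5)*6)
E
```

```text
[-0.70137254 -0.98674329 -0.34767995] 44.99044231508764 [  0.4  27.3 129.6 111.8  17.  -48.2]
(np.float64(288.53654538346336), np.float64(206.5064233581085))
1.2 365.9095777532026 254.69119909029848
1.5 361.0807435445446 234.34294445903686
1.8 349.71208197953024 216.49746709458356
```

View pics/s10.png

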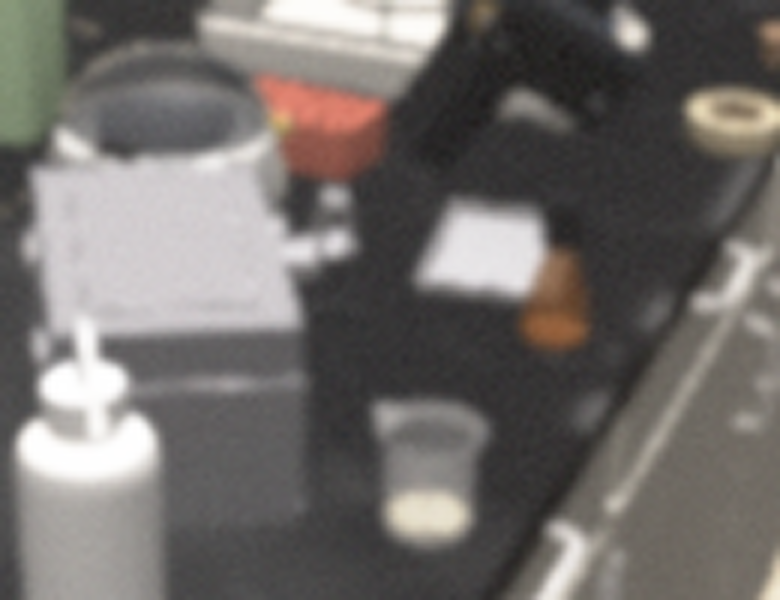

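Emit:
{"op": "move_arm", "data": {
  "moves": [
    {"hand":45,"x":0.3,"y":0,"z":-0.5,"wx":0,"wy":0,"wz":0},
    {"hand":45,"x":0.4,"y":0,"z":-0.7,"wx":0,"wy":0,"wz":0},
    {"hand":45,"x":0.4,"y":-0.3,"z":-0.6,"wx":0,"wy":-1,"wz":0},
    {"hand":45,"x":0,"y":-0.5,"z":0,"wx":0,"wy":-2,"wz":0},
    {"hand":45,"x":0,"y":-0.5,"z":0,"wx":0,"wy":-2,"wz":0},
    {"hand":45,"x":0,"y":-0.5,"z":0,"wx":0,"wy":-2,"wz":0},
    {"hand":45,"x":0,"y":-0.5,"z":0,"wx":0,"wy":-2,"wz":0},
    {"hand":45,"x":0,"y":-0.5,"z":0,"wx":0,"wy":-2,"wz":0},
    {"hand":45,"x":0,"y":-0.5,"z":0,"wx":0,"wy":-2,"wz":0},
    {"hand":45,"x":0,"y":-0.5,"z":0,"wx":0,"wy":-2,"wz":0},
    {"hand":45,"x":0,"y":-0.5,"z":0,"wx":0,"wy":-2,"wz":0},
    {"hand":45,"x":0,"y":-0.2,"z":0,"wx":0,"wy":-3,"wz":0},
    {"hand":45,"x":0,"y":0,"z":0,"wx":0,"wy":-3,"wz":0},
    {"hand":45,"x":0,"y":0,"z":0,"wx":0,"wy":0,"wz":0}
  ]
}}

```text
time_s: 15.0
position: [0.4105, 0.2869, 0.175]
tcp_rot: [[0.846, 0.506, 0.17], [0.493, -0.862, 0.114], [0.205, -0.012, -0.979]]
force: [1.0, 0.1, -0.5]
opening: 0.516
```

```bash
python3 - <<'E'
from h import *
s=bot.read_state();print(s['force'],s['joint_positions'].round(1))
R=tool(30.2,10);t=W(-.0795,.06,.1)
plan(t,R)
c=cap('side','s11.png',(200,150,360,270),5);print((np.array(proj(c,W(-.0755,.06,.1)))-[199.5,149.5])*5)
c=cap('top','t11.png',(200,150,320,250),6);print((np.array(proj(c,W(-.0755,.06,.1)))-[199.5,149.5])*6)
E
```

```text
[ 1.0136194   0.09480129 -0.5155834 ] [ 20.4  21.1 111.3   4.6  36.1  76.6]
shift(start axes) units [ 1.35 -0.22  4.1 ] shift(end axes) [ 1.48 -0.27  4.06] turn [-0.74 -1.82  0.06] tcp tgt [0.4538 0.3199 0.0816]
[429.95397913 358.43955807]
[257.86487192 477.79094043]
```

View pics/s11.png

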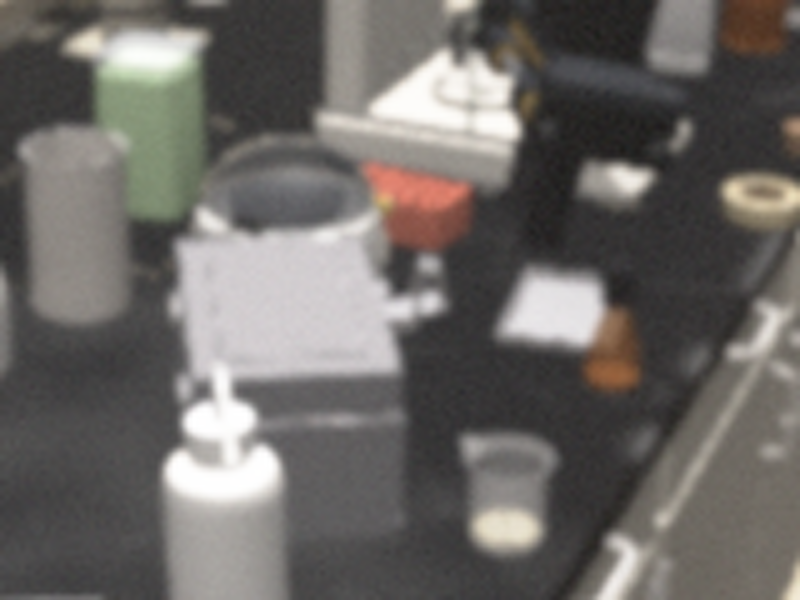

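View pics/t11.png

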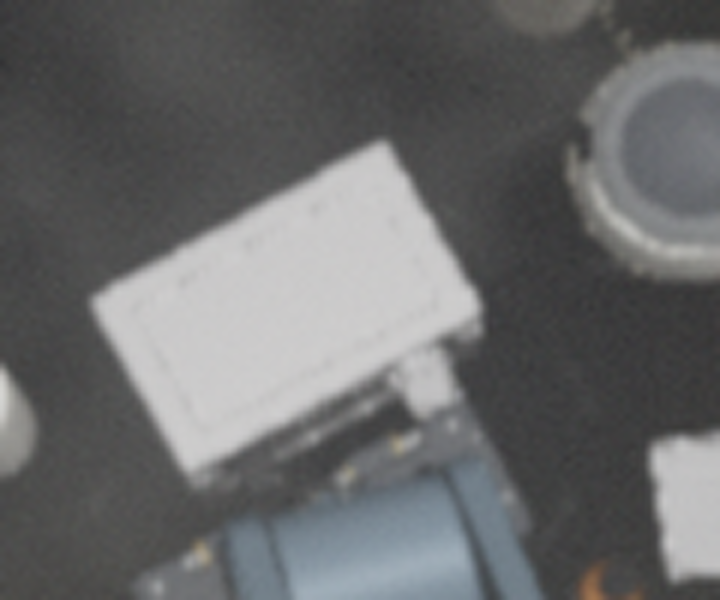

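Emit:
{"op": "move_arm", "data": {
  "moves": [
    {"hand":45,"x":0.4,"y":-0.1,"z":0.2,"wx":-0.7,"wy":-1.8,"wz":0},
    {"hand":45,"x":0.5,"y":-0.1,"z":0.5,"wx":0,"wy":0,"wz":0},
    {"hand":45,"x":0.5,"y":0,"z":0.6,"wx":0,"wy":0,"wz":0},
    {"hand":45,"x":0.1,"y":0,"z":0.6,"wx":0,"wy":0,"wz":0},
    {"hand":45,"x":0,"y":0,"z":0.6,"wx":0,"wy":0,"wz":0},
    {"hand":45,"x":0,"y":0,"z":0,"wx":0,"wy":0,"wz":0}
  ]
}}

```text
time_s: 15.7
position: [0.4456, 0.3126, 0.1179]
tcp_rot: [[0.853, 0.502, 0.144], [0.495, -0.865, 0.085], [0.167, -0.001, -0.986]]
force: [-1.1, 0.1, -0.0]
opening: 0.521
```

```bash
python3 - <<'E'
from h import *
s=bot.read_state();print(s['force'],s['joint_positions'].round(1))
R=tool(30.2,10);t=W(-.0795,.06,.1)
plan(t,R)
c=cap('side','s12.png',(230,180,340,260),7);print((np.array(proj(c,W(-.0755,.06,.1)))-[229.5,179.5])*7)
E
```

```text
[-1.08000751  0.05218935 -0.04318323] [ 22.5  30.2 106.6   2.4  33.7  80.5]
shift(start axes) units [ 0.18 -0.09  1.51] shift(end axes) [ 0.17 -0.09  1.51] turn [-0.05  0.37 -0.06] tcp tgt [0.4538 0.3199 0.0816]
[391.93557078 291.8153813 ]
```

View pics/s12.png

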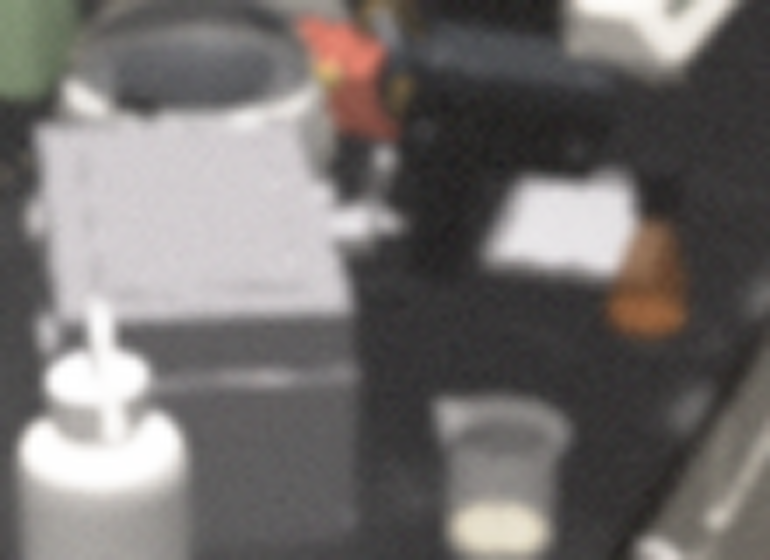

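Proceed to the tab and close.

Emit:
{"op": "move_arm", "data": {
  "moves": [
    {"hand":45,"x":0.1,"y":-0.05,"z":0.4,"wx":0,"wy":0,"wz":0},
    {"hand":45,"x":0.08,"y":-0.04,"z":0.5,"wx":0,"wy":0,"wz":0},
    {"hand":45,"x":0,"y":0,"z":0.4,"wx":0,"wy":0,"wz":0},
    {"hand":45,"x":0,"y":0,"z":0.2,"wx":0,"wy":0,"wz":0},
    {"hand":45,"x":0,"y":0,"z":0,"wx":0,"wy":0,"wz":0},
    {"hand":5,"x":0,"y":0,"z":0,"wx":0,"wy":0,"wz":0},
    {"hand":5,"x":0,"y":0,"z":0,"wx":0,"wy":0,"wz":0},
    {"hand":5,"x":0,"y":0,"z":0,"wx":0,"wy":0,"wz":0},
    {"hand":5,"x":0,"y":0,"z":0,"wx":0,"wy":0,"wz":0}
  ]
}}

```text
time_s: 16.65
position: [0.4559, 0.321, 0.0844]
tcp_rot: [[0.852, 0.502, 0.15], [0.495, -0.865, 0.087], [0.173, 0.0, -0.985]]
force: [0.3, -0.2, 0.5]
opening: 0.238
```

```bash
cat > lid.py <<'E'
from kin import *
s=bot.read_state();print(s['position'],s['force'],s['opening']*87)
R=tool(30.2,10);t=W(-.0795,.06,.1)
plan(t,R)
R0=s['tcp_rot'];g=s['position']-R0[:,2]*bot.hold_point_z
c,s_=np.cos(CT),np.sin(CT); L=np.array([[c,s_],[-s_,c]])@(g[:2]-[CX,CY]);print('grasp case',L.round(4),g[2].round(4))
# local arc: X,Z of grasp rel. hinge ; tool tilt 9->28 over the arc
v=np.array([L[0]-.0575,g[2]-.08]); N=20; A=1.62
p=s['position'];Rc=R0;q=s['joint_positions']
for i in range(1,N+1):
    f=i/N; a=A*f; k,n=np.cos(a),np.sin(a)
    X=v[0]*k+v[1]*n; Z=-v[0]*n+v[1]*k
    Rt=R0@Rn.from_rotvec([0,np.radians(20*f),0]).as_matrix()
    pt=W(.0575+X,L[1],.08+Z)+Rt[:,2]*bot.hold_point_z
    q,e=ik(pt,Rt,q)
    print(i,round(a,2),(Rc.T@(pt-p)/.025).round(2),q.round(0),round(e,2))
    p=pt;Rc=Rt
E
python3 lid.py
```

```text
[0.45590137 0.32095307 0.08442938] [ 0.34424482 -0.16254618  0.50785083] 20.6789178957305
shift(start axes) units [-0.11 -0.01  0.1 ] shift(end axes) [-0.11 -0.01  0.1 ] turn [ 0.02  0.03 -0.04] tcp tgt [0.4538 0.3199 0.0816]
grasp case [-0.0772  0.0598] 0.1028
1 0.08 [ 0.18  0.   -0.41] [ 23.  33. 106.   3.  30.  81.] 0.0
2 0.16 [ 0.22 -0.   -0.39] [ 23.  32. 106.   3.  30.  80.] 0.0
3 0.24 [ 0.26 -0.   -0.37] [ 23.  31. 106.   3.  30.  80.] 0.0
4 0.32 [ 0.29 -0.   -0.34] [ 23.  30. 106.   3.  30.  80.] 0.0
5 0.41 [ 0.32 -0.   -0.32] [ 23.  29. 105.   4.  31.  80.] 0.0
6 0.49 [ 0.35 -0.   -0.28] [ 23.  29. 105.   4.  31.  80.] 0.0
7 0.57 [ 0.38 -0.   -0.25] [ 23.  28. 104.   4.  31.  80.] 0.0
8 0.65 [ 0.4  -0.   -0.21] [ 23.  28. 103.   4.  31.  80.] 0.0
9 0.73 [ 0.42 -0.   -0.17] [ 23.  27. 102.   4.  31.  80.] 0.0
10 0.81 [ 0.44 -0.   -0.13] [ 23.  27. 102.   5.  31.  79.] 0.0
11 0.89 [ 0.45 -0.   -0.09] [ 23.  27. 101.   5.  31.  79.] 0.0
12 0.97 [ 0.45 -0.   -0.05] [ 23.  27. 100.   5.  31.  79.] 0.0
13 1.05 [ 0.46 -0.   -0.  ] [23. 27. 99.  5. 31. 79.] 0.0
14 1.13 [ 0.45 -0.    0.04] [23. 28. 98.  5. 31. 79.] 0.0
15 1.22 [ 0.45 -0.    0.08] [24. 28. 97.  6. 30. 79.] 0.0
16 1.3 [ 0.44 -0.    0.13] [24. 29. 96.  6. 30. 79.] 0.0
17 1.38 [ 0.42 -0.    0.17] [24. 29. 95.  6. 29. 79.] 0.0
18 1.46 [ 0.4  -0.    0.21] [24. 30. 95.  6. 28. 79.] 0.0
19 1.54 [ 0.38 -0.    0.24] [24. 30. 94.  7. 27. 78.] 0.0
20 1.62 [ 0.36 -0.    0.28] [24. 31. 93.  7. 26. 78.] 0.0
```

Emit:
{"op": "move_arm", "data": {
  "moves": [
    {"hand":5,"x":0.18,"y":0,"z":-0.41,"wx":0,"wy":1,"wz":0},
    {"hand":5,"x":0.22,"y":0,"z":-0.39,"wx":0,"wy":1,"wz":0},
    {"hand":5,"x":0.26,"y":0,"z":-0.37,"wx":0,"wy":1,"wz":0},
    {"hand":5,"x":0.29,"y":0,"z":-0.34,"wx":0,"wy":1,"wz":0},
    {"hand":5,"x":0.32,"y":0,"z":-0.32,"wx":0,"wy":1,"wz":0},
    {"hand":5,"x":0.35,"y":0,"z":-0.28,"wx":0,"wy":1,"wz":0},
    {"hand":5,"x":0.38,"y":0,"z":-0.25,"wx":0,"wy":1,"wz":0},
    {"hand":5,"x":0.4,"y":0,"z":-0.21,"wx":0,"wy":1,"wz":0},
    {"hand":5,"x":0.42,"y":0,"z":-0.17,"wx":0,"wy":1,"wz":0},
    {"hand":5,"x":0,"y":0,"z":0,"wx":0,"wy":0,"wz":0}
  ]
}}

```text
time_s: 17.65
position: [0.4994, 0.3466, 0.1695]
tcp_rot: [[0.818, 0.503, 0.278], [0.476, -0.864, 0.162], [0.322, 0.0, -0.947]]
force: [-6.9, -6.7, 7.9]
opening: 0.225
```

```bash
cat > lid2.py <<'E'
from kin import *
import sys
s=bot.read_state();print(s['position'],s['force'],s['opening']*87)
R0=s['tcp_rot'];g=s['position']-R0[:,2]*bot.hold_point_z
c,s_=np.cos(CT),np.sin(CT); L=np.array([[c,s_],[-s_,c]])@(g[:2]-[CX,CY]);print('grasp case',L.round(4),g[2].round(4))
v=np.array([L[0]-.0575,g[2]-.08]); r0=np.hypot(.1347,.0228); print('radius',np.hypot(*v),'of',r0,'angle',np.arctan2(v[1],-v[0])-np.arctan2(.0228,.1347))
E
python3 lid2.py;python3 - <<'E'
from h import *
cap('side','s13.png',(200,120,360,260),5)
E
```

```text
[0.49938107 0.34657611 0.16952665] [-6.93879485 -6.71187526  7.9403735 ] 19.53265753524036
grasp case [-0.0295  0.0601] 0.1872
radius 0.13809919162268414 of 0.13661599467119506 angle 0.7214000181690208
```

View pics/s13.png

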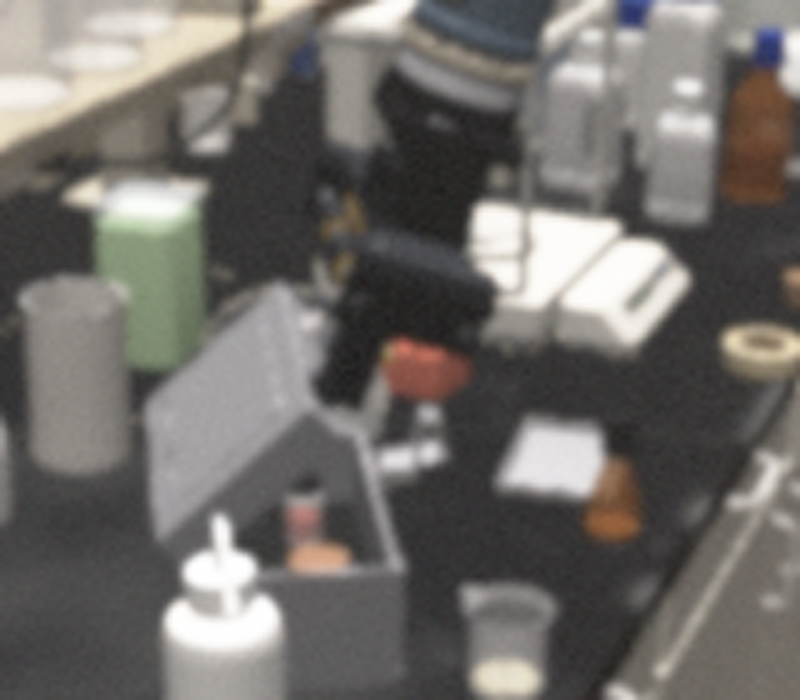

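Emit:
{"op": "move_arm", "data": {
  "moves": [
    {"hand":5,"x":0.44,"y":0,"z":-0.13,"wx":0,"wy":1,"wz":0},
    {"hand":5,"x":0.45,"y":0,"z":-0.09,"wx":0,"wy":1,"wz":0},
    {"hand":5,"x":0.45,"y":0,"z":-0.05,"wx":0,"wy":1,"wz":0},
    {"hand":5,"x":0.46,"y":0,"z":0,"wx":0,"wy":1,"wz":0},
    {"hand":5,"x":0.45,"y":0,"z":0.04,"wx":0,"wy":1,"wz":0},
    {"hand":5,"x":0.45,"y":0,"z":0.08,"wx":0,"wy":1,"wz":0},
    {"hand":5,"x":0.44,"y":0,"z":0.13,"wx":0,"wy":1,"wz":0},
    {"hand":5,"x":0.42,"y":0,"z":0.17,"wx":0,"wy":1,"wz":0},
    {"hand":5,"x":0.4,"y":0,"z":0.21,"wx":0,"wy":1,"wz":0},
    {"hand":5,"x":0,"y":0,"z":0,"wx":0,"wy":0,"wz":0}
  ]
}}

```text
time_s: 18.7
position: [0.5846, 0.3967, 0.199]
tcp_rot: [[0.763, 0.503, 0.406], [0.443, -0.865, 0.237], [0.47, -0.001, -0.883]]
force: [-4.0, 2.0, 0.0]
opening: 0.198
```

```bash
python3 lid2.py;python3 - <<'E'
from h import *
cap('side','s14.png',(200,120,360,260),5)
E
```

```text
[0.58455869 0.39674571 0.19898591] [-4.03435384e+00  1.96432837e+00  2.28702823e-03] 17.256084031264596
grasp case [0.0666 0.0605] 0.2155
radius 0.13579526366150563 of 0.13661599467119506 angle 1.4698984347016932
```

View pics/s14.png

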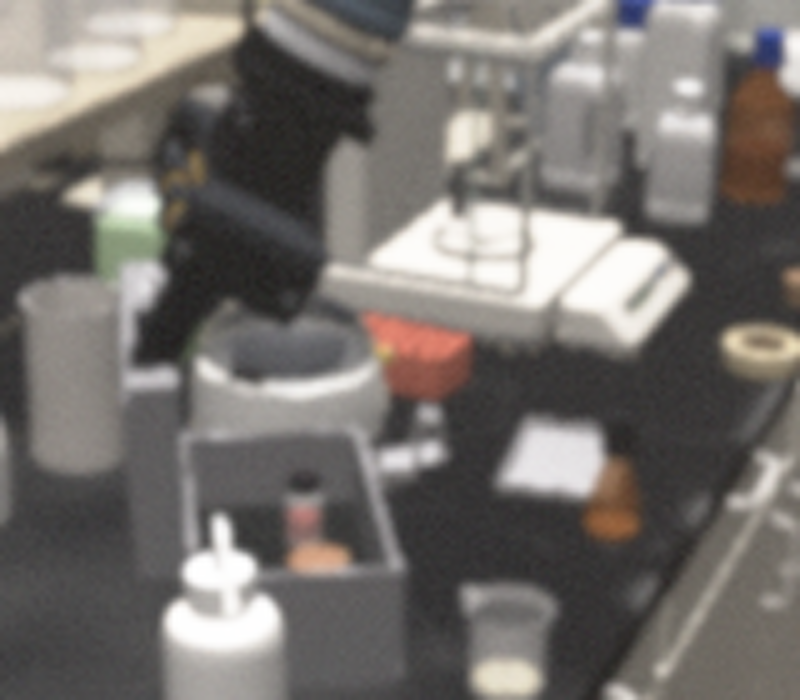

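Emit:
{"op": "move_arm", "data": {
  "moves": [
    {"hand":5,"x":0.38,"y":0,"z":0.24,"wx":0,"wy":1,"wz":0},
    {"hand":5,"x":0.3,"y":0,"z":0.23,"wx":0,"wy":0,"wz":0},
    {"hand":5,"x":0,"y":0,"z":0,"wx":0,"wy":0,"wz":0},
    {"hand":45,"x":0,"y":0,"z":0,"wx":0,"wy":0,"wz":0},
    {"hand":45,"x":0,"y":0,"z":0,"wx":0,"wy":0,"wz":0},
    {"hand":45,"x":0,"y":0,"z":0,"wx":0,"wy":0,"wz":0},
    {"hand":45,"x":0,"y":0,"z":-0.5,"wx":0,"wy":0,"wz":0},
    {"hand":45,"x":0,"y":0,"z":-0.8,"wx":0,"wy":0,"wz":0},
    {"hand":45,"x":0,"y":0,"z":-0.8,"wx":0,"wy":0,"wz":0},
    {"hand":45,"x":-0.5,"y":0,"z":-0.8,"wx":0,"wy":0,"wz":0},
    {"hand":45,"x":-0.8,"y":0,"z":0,"wx":0,"wy":0,"wz":0},
    {"hand":45,"x":-0.8,"y":0,"z":0,"wx":0,"wy":0,"wz":0},
    {"hand":45,"x":-0.8,"y":0,"z":0,"wx":0,"wy":0,"wz":0},
    {"hand":45,"x":-0.8,"y":0,"z":0,"wx":0,"wy":0,"wz":0},
    {"hand":45,"x":0,"y":0,"z":0,"wx":0,"wy":0,"wz":0}
  ]
}}

```text
time_s: 20.25
position: [0.4985, 0.3459, 0.2145]
tcp_rot: [[0.759, 0.502, 0.415], [0.44, -0.865, 0.241], [0.48, -0.0, -0.877]]
force: [-0.0, -0.7, -0.1]
opening: 0.516
```

```bash
python3 lid2.py;python3 - <<'E'
from h import *
cap('side','s15.png',(200,120,360,260),5)
cap('top','t15.png',(190,140,330,260),5)
E
```

```text
[0.49854286 0.34591848 0.21448699] [-0.02133539 -0.74954947 -0.08854277] 44.90895204905217
grasp case [-0.0335  0.0599] 0.2309
radius 0.17622705762569604 of 0.13661599467119506 angle 0.8602427498932033
```

View pics/s15.png

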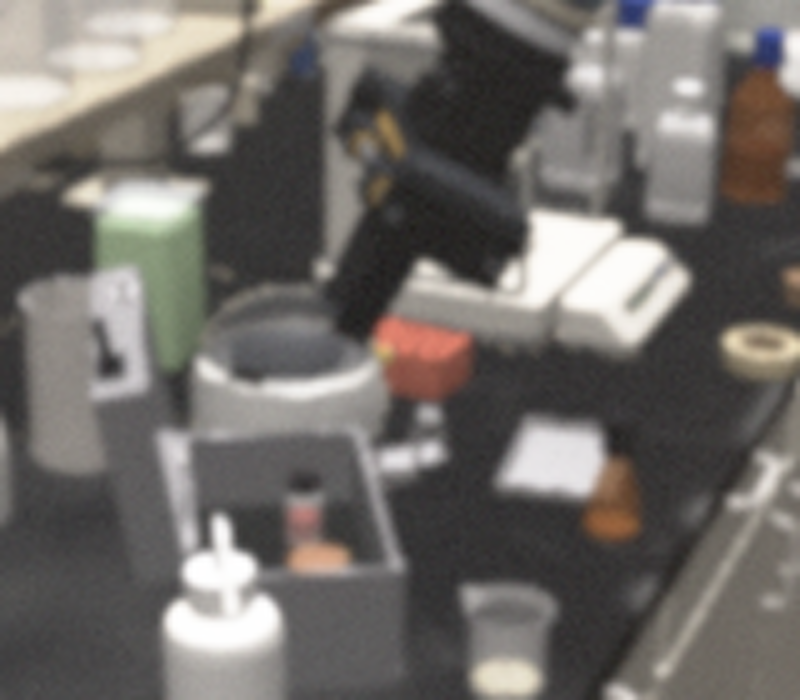

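View pics/t15.png

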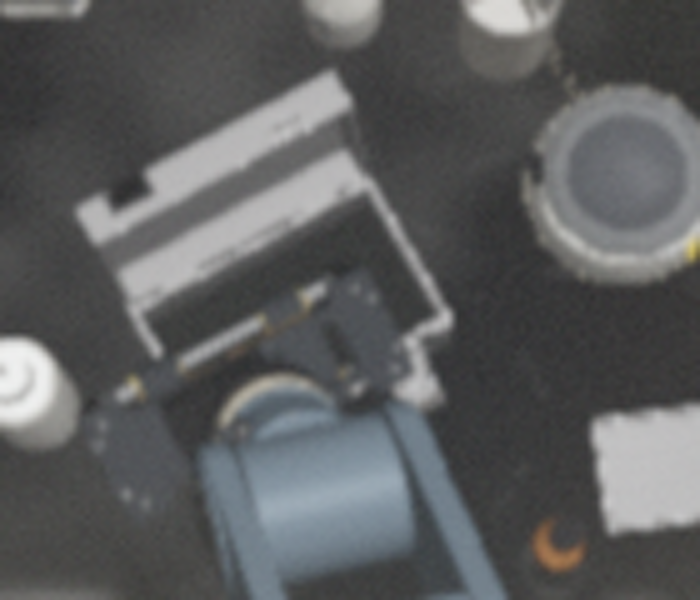

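```bash
python3 - <<'E'
from h import *
c,s=np.cos(CT),np.sin(CT);R=np.array([[c,-s],[s,c]])
for n in('top','side'):
    d=load(n);w=cloud(d);L=w.copy();L[...,:2]=(w[...,:2]-[CX,CY])@R
    for lo,hi in((.09,.11),(.12,.14),(.15,.17),(.18,.2),(.195,.205)):
        m=(L[...,0]>.04)&(L[...,0]<.16)&(abs(L[...,1])<.09)&(L[...,2]>lo)&(L[...,2]<hi)
        if m.sum()>5: print(n,lo,m.sum(),np.percentile(L[m][:,0],[5,25,50,75,95]).round(4))
    m=(abs(L[...,0])<.048)&(abs(L[...,1])<.085)&(L[...,2]>.04)&(L[...,2]<.079)
    print(n,'inside',m.sum());
    for sgn in(-1,1):
        k=m&(L[...,1]*sgn>0)&(L[...,2]>.045)
        if k.sum(): print(sgn,k.sum(),'mean',L[k].mean(0).round(4),'min',L[k].min(0).round(4),'max',L[k].max(0).round(4))
b=load('side')
def ray(c,u,v,z):
    o=c['pose'][:3,3]; d=c['pose'][:3,:3]@[(u-c['cx'])/c['fx'],(v-c['cy'])/c['fy'],1]; p=o+d*(z-o[2])/d[2]
    return p,((p[:2]-[CX,CY])@R)
shot(b,'s15z.png',(235,195,285,240),14)
E
```

```text
top 0.09 135 [0.0846 0.0873 0.0885 0.0902 0.0913]
top 0.12 99 [0.0905 0.0924 0.0935 0.0942 0.0952]
top 0.18 435 [0.0814 0.0866 0.0938 0.1009 0.1072]
top 0.195 65 [0.0814 0.0844 0.0899 0.0954 0.1006]
top inside 6
1 1 mean [0.0007 0.0419 0.065 ] min [0.0007 0.0419 0.065 ] max [0.0007 0.0419 0.065 ]
side 0.09 17 [0.0677 0.0704 0.0734 0.0738 0.0769]
side 0.12 11 [0.0731 0.0758 0.0787 0.0789 0.0791]
side 0.15 8 [0.0781 0.0783 0.0809 0.0811 0.0813]
side 0.18 213 [0.0836 0.0883 0.0956 0.1013 0.1094]
side 0.195 23 [0.0869 0.0922 0.0951 0.101  0.1036]
side inside 158
-1 95 mean [-0.0165 -0.0386  0.0622] min [-0.048  -0.0848  0.0457] max [ 0.0469 -0.0027  0.078 ]
1 47 mean [-0.0124  0.0441  0.0615] min [-0.0278  0.0286  0.0591] max [0.0041 0.0557 0.0644]
```

View pics/s15z.png

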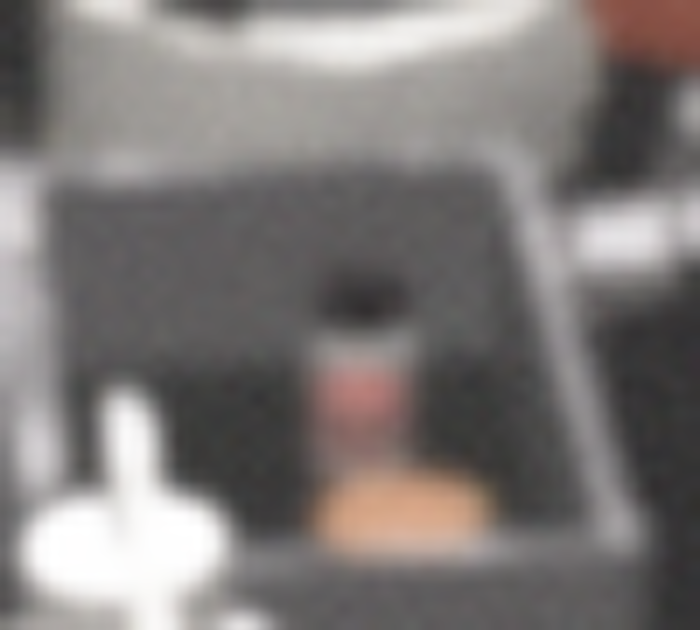

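```bash
python3 - <<'E'
from h import *
c,s=np.cos(CT),np.sin(CT);R=np.array([[c,-s],[s,c]])
b=load('side');w=cloud(b)
def ray(c,u,v,z):
    o=c['pose'][:3,3]; d=c['pose'][:3,:3]@[(u-c['cx'])/c['fx'],(v-c['cy'])/c['fy'],1]; p=o+d*(z-o[2])/d[2]
    return p.round(4),((p[:2]-[CX,CY])@R).round(4)
for X,Y,z in((360,282,.074),(362,400,.052)): print(ray(b,235+X/14-.5,195+Y/14-.5,z))
# depth points on vial
for v in range(214,228):
    print(v,[ (np.append((w[v,u,:2]-[CX,CY])@R,w[v,u,2])*1000).round(0).astype(int).tolist() for u in (258,260,262)])
E
```

```text
(array([0.5601, 0.2633, 0.074 ]), array([-0.013 , -0.0424]))
(array([0.5539, 0.2753, 0.052 ]), array([-0.0123, -0.029 ]))
214 [[-10, -89, 54], [-13, -51, 72], [-23, -89, 54]]
215 [[-6, -40, 74], [-12, -42, 73], [-18, -40, 74]]
216 [[-5, -33, 74], [-11, -31, 75], [-17, -30, 75]]
217 [[-6, -34, 71], [-11, -30, 72], [-18, -33, 70]]
218 [[-5, -32, 68], [-12, -33, 67], [-18, -33, 67]]
219 [[-5, -33, 64], [-11, -26, 67], [-18, -33, 63]]
220 [[-5, -30, 62], [-11, -31, 61], [-17, -30, 62]]
221 [[-5, -31, 58], [-11, -31, 58], [-17, -30, 58]]
222 [[-5, -29, 56], [-11, -26, 57], [-17, -30, 55]]
223 [[-5, -25, 54], [-11, -31, 51], [-17, -31, 51]]
224 [[-6, -34, 47], [-11, -27, 50], [-17, -27, 50]]
225 [[-5, -32, 44], [-11, -29, 46], [-17, -27, 46]]
226 [[-5, -32, 41], [-11, -28, 43], [-17, -28, 42]]
227 [[-5, -32, 37], [-11, -25, 41], [-18, -31, 37]]
```

```bash
python3 - <<'E'
from kin import *
a=load('top')
def ray(c,u,v,z):
    o=c['pose'][:3,3]; d=c['pose'][:3,:3]@[(u-c['cx'])/c['fx'],(v-c['cy'])/c['fy'],1]; return o+d*(z-o[2])/d[2]
for X,Y in((637,205),(732,193),(742,265),(647,277),(690,235)): print(ray(a,110+X/3.2-.5,160+Y/3.2-.5,.009).round(4))
R=tool(30.2,0)
t=W(-.012,-.0415,.14);print(t);plan(t,R)
q=bot.read_state()['joint_positions']
for z in(.14,.056):
    tt=W(-.012,-.0415,z)+R[:,2]*bot.hold_point_z; q,e=ik(tt,R,q);print(q.round(0),e)
E
```

```text
[0.4927 0.0906 0.009 ]
[ 0.5084 -0.0155  0.009 ]
[ 0.4279 -0.026   0.009 ]
[0.4125 0.0792 0.009 ]
[0.4602 0.0316 0.009 ]
[0.5604691  0.26461377 0.14      ]
shift(start axes) units [-1.57  4.03  3.51] shift(end axes) [0.33 4.03 3.82] turn [  0.07 -29.11  -0.06] tcp tgt [0.5605 0.2646 0.1213]
[15. 37. 88.  0. 55. 75.] 1.1102230246251565e-13
[15. 44. 90.  0. 46. 75.] 1.1102230246251565e-13
```

Emit:
{"op": "move_arm", "data": {
  "moves": [
    {"hand":42,"x":0,"y":0.3,"z":0,"wx":0,"wy":-3,"wz":0},
    {"hand":42,"x":0,"y":0.5,"z":0,"wx":0,"wy":-5,"wz":0},
    {"hand":42,"x":0,"y":0.6,"z":0,"wx":0,"wy":-6,"wz":0},
    {"hand":42,"x":0,"y":0.6,"z":0,"wx":0,"wy":-6,"wz":0},
    {"hand":42,"x":0,"y":0.6,"z":0,"wx":0,"wy":-5,"wz":0},
    {"hand":42,"x":0,"y":0.6,"z":0.3,"wx":0,"wy":-4.1,"wz":0},
    {"hand":42,"x":0.1,"y":0.5,"z":0.6,"wx":0,"wy":0,"wz":0},
    {"hand":42,"x":0.2,"y":0.3,"z":0.8,"wx":0,"wy":0,"wz":0},
    {"hand":42,"x":0,"y":0,"z":0.8,"wx":0,"wy":0,"wz":0},
    {"hand":42,"x":0,"y":0,"z":0.6,"wx":0,"wy":0,"wz":0},
    {"hand":42,"x":0,"y":0,"z":0,"wx":0,"wy":0,"wz":0}
  ]
}}

```text
time_s: 21.45
position: [0.5568, 0.264, 0.1352]
tcp_rot: [[0.865, 0.502, -0.006], [0.502, -0.865, -0.003], [-0.007, -0.001, -1.0]]
force: [0.1, 0.5, -0.1]
opening: 0.482
```

```bash
python3 - <<'E'
from kin import *
R=tool(30.2,0)
t=W(-.012,-.0415,.056);plan(t,R)
c=cap('side','s16.png',(230,170,340,260),7)
t2=bot.read_state()['position'];print((np.array(proj(c,t2))-[229.5,169.5])*7)
c=cap('top','t16.png',(200,150,320,250),6)
E
```

```text
shift(start axes) units [0.17 0.06 3.91] shift(end axes) [0.14 0.05 3.92] turn [-0.05  0.4  -0.07] tcp tgt [0.5605 0.2646 0.0373]
[219.34143918 185.55380167]
```

View pics/s16.png

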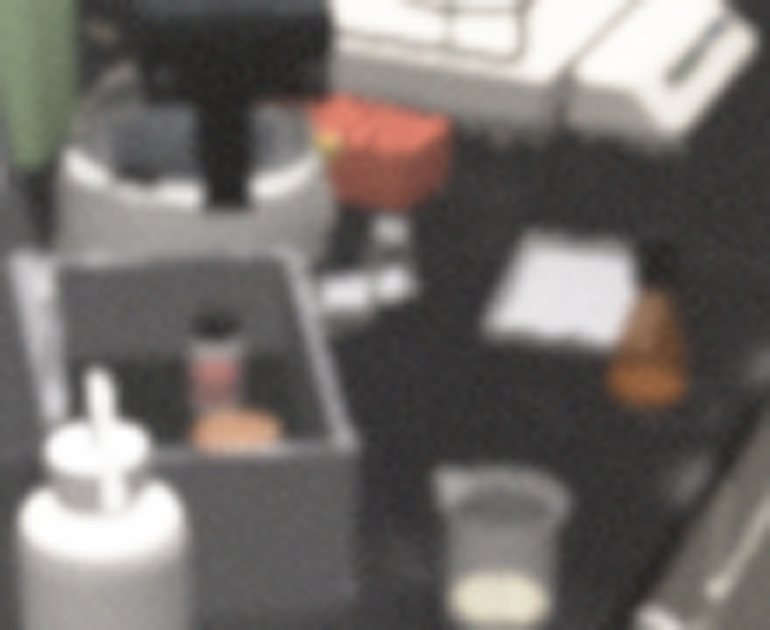

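View pics/t16.png

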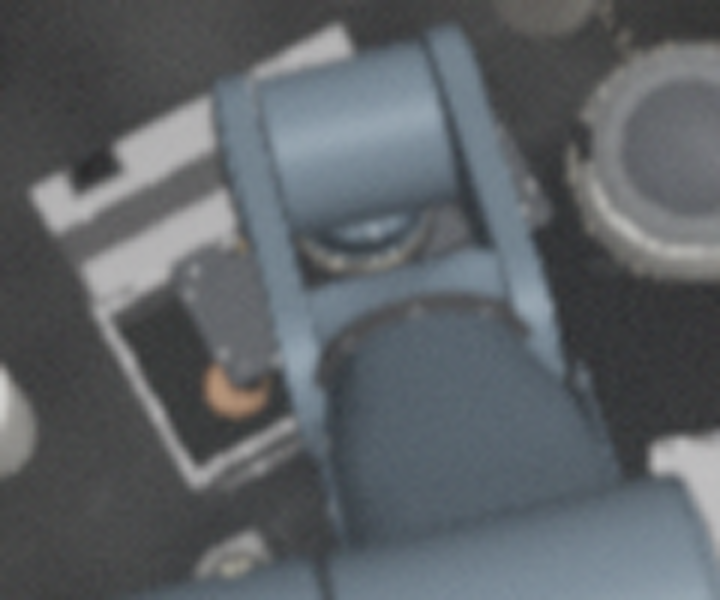

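Emit:
{"op": "move_arm", "data": {
  "moves": [
    {"hand":42,"x":0.1,"y":0.05,"z":0.4,"wx":0,"wy":0.4,"wz":0},
    {"hand":42,"x":0.05,"y":0,"z":0.7,"wx":0,"wy":0,"wz":0},
    {"hand":42,"x":0,"y":0,"z":0.8,"wx":0,"wy":0,"wz":0},
    {"hand":42,"x":0,"y":0,"z":0.8,"wx":0,"wy":0,"wz":0},
    {"hand":42,"x":0,"y":0,"z":0.6,"wx":0,"wy":0,"wz":0},
    {"hand":42,"x":0,"y":0,"z":0.4,"wx":0,"wy":0,"wz":0},
    {"hand":42,"x":0,"y":0,"z":0.2,"wx":0,"wy":0,"wz":0},
    {"hand":42,"x":0,"y":0,"z":0,"wx":0,"wy":0,"wz":0},
    {"hand":8,"x":0,"y":0,"z":0,"wx":0,"wy":0,"wz":0},
    {"hand":8,"x":0,"y":0,"z":0,"wx":0,"wy":0,"wz":0},
    {"hand":8,"x":0,"y":0,"z":0,"wx":0,"wy":0,"wz":0},
    {"hand":8,"x":0,"y":0,"z":0,"wx":0,"wy":0,"wz":0},
    {"hand":8,"x":0,"y":0,"z":0,"wx":0,"wy":0,"wz":0}
  ]
}}

```text
time_s: 22.85
position: [0.5628, 0.2659, 0.041]
tcp_rot: [[0.865, 0.502, 0.005], [0.502, -0.865, 0.002], [0.005, 0.0, -1.0]]
force: [-0.2, -0.5, 2.6]
opening: 0.245
```

```bash
python3 - <<'E'
from kin import *
s=bot.read_state();print(s['position'],s['force'],s['opening']*87)
c=cap('side','s17.png',(230,170,340,260),7)
E
```

```text
[0.56283657 0.26591525 0.04102519] [-0.1618237  -0.49647399  2.56623285] 21.292870631026233
```

View pics/s17.png

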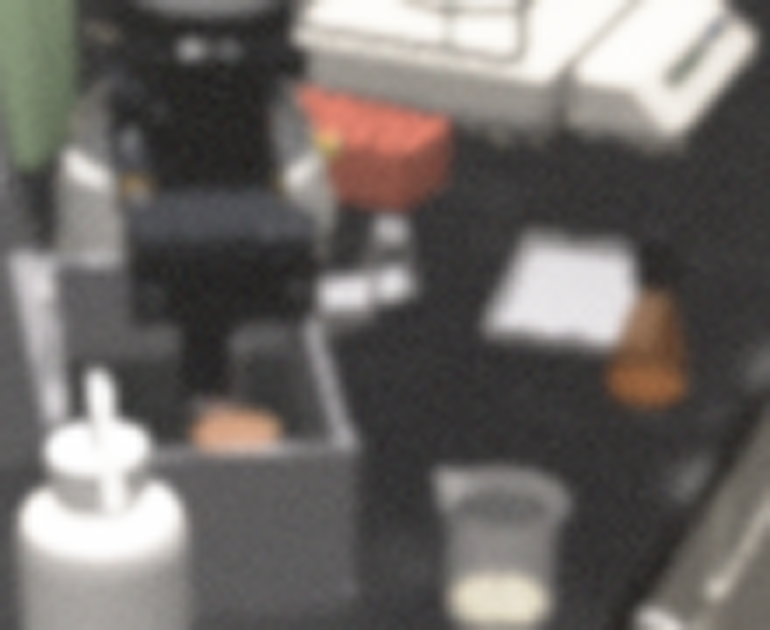

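Emit:
{"op": "move_arm", "data": {
  "moves": [
    {"hand":8,"x":0,"y":0,"z":-0.2,"wx":0,"wy":0,"wz":0},
    {"hand":8,"x":0,"y":0,"z":-0.4,"wx":0,"wy":0,"wz":0},
    {"hand":8,"x":0,"y":0,"z":-0.6,"wx":0,"wy":0,"wz":0},
    {"hand":8,"x":0,"y":0,"z":-0.7,"wx":0,"wy":0,"wz":0},
    {"hand":8,"x":0,"y":0,"z":-0.8,"wx":0,"wy":0,"wz":0},
    {"hand":8,"x":0,"y":0,"z":-0.8,"wx":0,"wy":0,"wz":0},
    {"hand":8,"x":0,"y":0,"z":-0.6,"wx":0,"wy":0,"wz":0},
    {"hand":8,"x":0,"y":0,"z":-0.3,"wx":0,"wy":0,"wz":0},
    {"hand":8,"x":0,"y":0,"z":0,"wx":0,"wy":0,"wz":0}
  ]
}}

```text
time_s: 23.8
position: [0.5629, 0.2658, 0.1524]
tcp_rot: [[0.865, 0.502, 0.007], [0.502, -0.865, 0.003], [0.007, 0.001, -1.0]]
force: [0.2, 0.4, -0.9]
opening: 0.246
```

```bash
python3 - <<'E'
from kin import *
s=bot.read_state();print(s['position'],s['force'],s['opening']*87)
c=cap('side','s18.png',(230,150,340,240),7)
plan([.461,.022,s['position'][2]],tool(-15),hold=False)
q=s['joint_positions']
for z in (.15,.014): q,e=ik(np.array([.461,.022,z]),tool(-15),q);print(q.round(0),e)
E
```

```text
[0.56293147 0.26584671 0.15242979] [ 0.21609531  0.38411031 -0.85425594] 21.36808945505867
shift(start axes) units [-8.4   6.39 -0.09] shift(end axes) [-1.39 10.46 -0.05] turn [-0.09 -0.3  45.16] tcp tgt [0.461  0.022  0.1524]
[-11.  25. 109.   0.  46.  94.] 2.7755575615628914e-14
[-11.  40. 114.  -0.  26.  94.] 8.326672684688674e-14
```

View pics/s18.png

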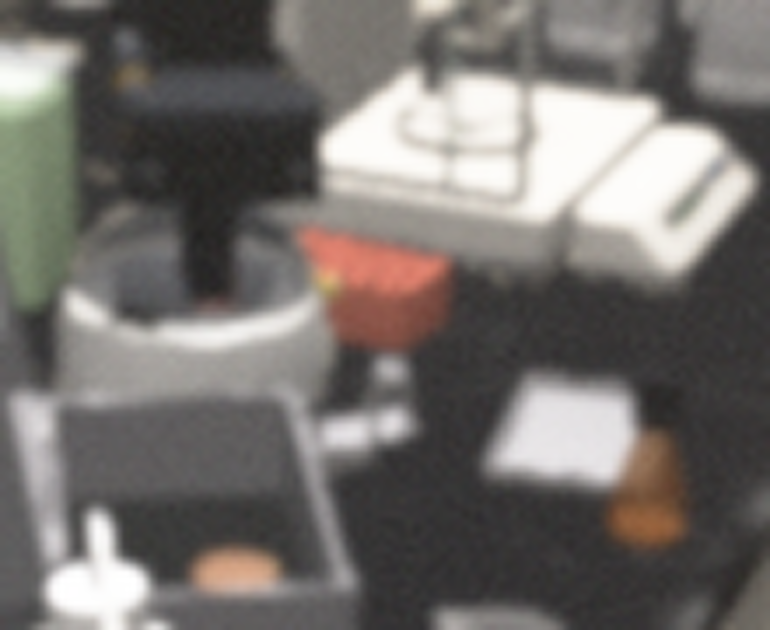

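Emit:
{"op": "move_arm", "data": {
  "moves": [
    {"hand":8,"x":-0.2,"y":0.15,"z":0,"wx":0,"wy":0,"wz":0},
    {"hand":8,"x":-0.4,"y":0.3,"z":0,"wx":0,"wy":0,"wz":0},
    {"hand":8,"x":-0.6,"y":0.45,"z":0,"wx":0,"wy":0,"wz":0},
    {"hand":8,"x":-0.7,"y":0.55,"z":0,"wx":0,"wy":0,"wz":0},
    {"hand":8,"x":-0.8,"y":0.6,"z":0,"wx":0,"wy":0,"wz":0},
    {"hand":8,"x":-0.8,"y":0.6,"z":0,"wx":0,"wy":0,"wz":0},
    {"hand":8,"x":-0.8,"y":0.6,"z":0,"wx":0,"wy":0,"wz":0},
    {"hand":8,"x":-0.8,"y":0.6,"z":0,"wx":0,"wy":0,"wz":0},
    {"hand":8,"x":-0.8,"y":0.6,"z":0,"wx":0,"wy":0,"wz":0},
    {"hand":8,"x":-0.8,"y":0.6,"z":0,"wx":0,"wy":0,"wz":2},
    {"hand":8,"x":-0.7,"y":0.55,"z":0,"wx":0,"wy":0,"wz":4},
    {"hand":8,"x":-0.6,"y":0.5,"z":0,"wx":0,"wy":0,"wz":6},
    {"hand":8,"x":-0.3,"y":0.3,"z":0,"wx":0,"wy":0,"wz":7},
    {"hand":8,"x":0,"y":0,"z":0,"wx":0,"wy":0,"wz":7},
    {"hand":8,"x":0,"y":0,"z":0,"wx":0,"wy":0,"wz":7},
    {"hand":8,"x":0,"y":0,"z":0,"wx":0,"wy":0,"wz":7},
    {"hand":8,"x":0,"y":0,"z":0,"wx":0,"wy":0,"wz":5},
    {"hand":8,"x":0,"y":0,"z":0,"wx":0,"wy":0,"wz":0}
  ]
}}

```text
time_s: 25.65
position: [0.4572, 0.0244, 0.1491]
tcp_rot: [[0.967, -0.257, 0.002], [-0.257, -0.967, 0.002], [0.001, -0.002, -1.0]]
force: [-0.4, -0.4, 0.2]
opening: 0.244
```

```bash
python3 - <<'E'
from kin import *
s=bot.read_state();print(s['position'],s['force'],s['opening']*87)
c=cap('side','s19.png',(250,150,360,240),7)
c=cap('top','t19.png',(260,180,360,260),7)
plan([.461,.022,.0145],tool(-15),hold=False)
E
```

```text
[0.45719517 0.02439566 0.14912743] [-0.37031775 -0.37163199  0.16460831] 21.26847392152013
shift(start axes) units [0.15 0.08 5.39] shift(end axes) [0.16 0.06 5.39] turn [-0.14 -0.09  0.24] tcp tgt [0.461  0.022  0.0145]
```

View pics/s19.png

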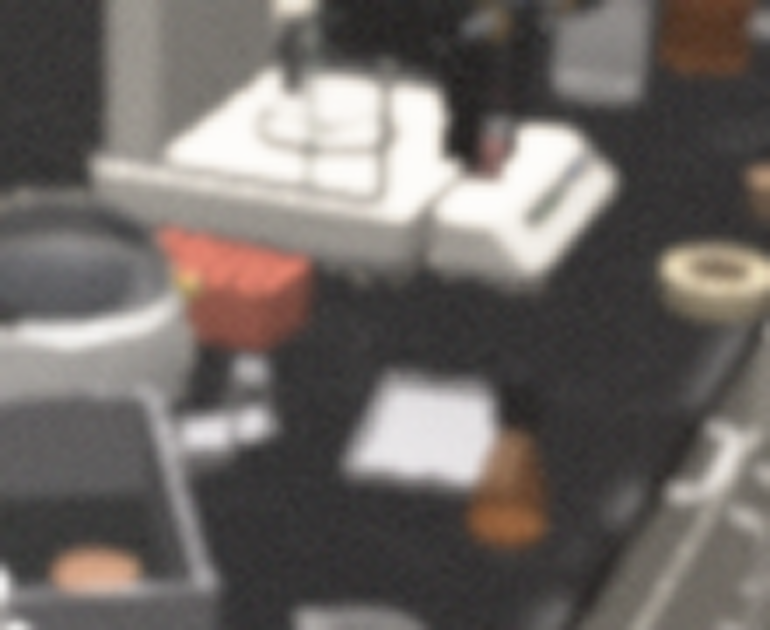

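View pics/t19.png

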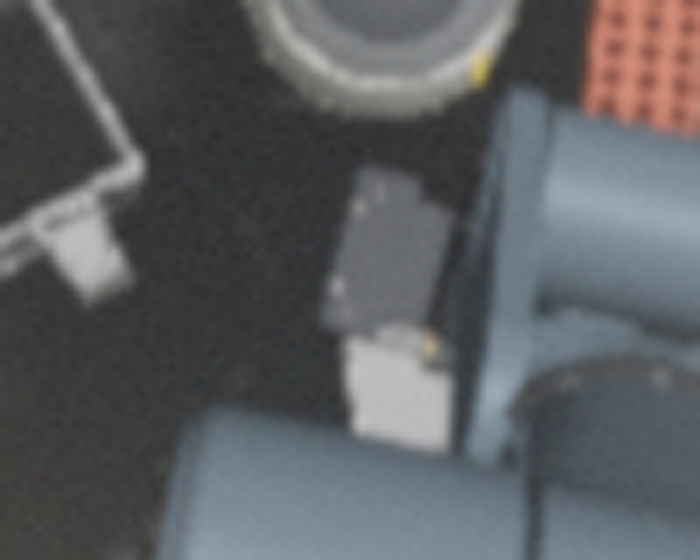

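Emit:
{"op": "move_arm", "data": {
  "moves": [
    {"hand":8,"x":0.15,"y":0.08,"z":0.3,"wx":0,"wy":0,"wz":0},
    {"hand":8,"x":0,"y":0,"z":0.6,"wx":0,"wy":0,"wz":0},
    {"hand":8,"x":0,"y":0,"z":0.8,"wx":0,"wy":0,"wz":0},
    {"hand":8,"x":0,"y":0,"z":0.8,"wx":0,"wy":0,"wz":0},
    {"hand":8,"x":0,"y":0,"z":0.8,"wx":0,"wy":0,"wz":0},
    {"hand":8,"x":0,"y":0,"z":0.8,"wx":0,"wy":0,"wz":0},
    {"hand":8,"x":0,"y":0,"z":0.5,"wx":0,"wy":0,"wz":0},
    {"hand":8,"x":0,"y":0,"z":0.3,"wx":0,"wy":0,"wz":0},
    {"hand":8,"x":0,"y":0,"z":0.2,"wx":0,"wy":0,"wz":0},
    {"hand":8,"x":0,"y":0,"z":0.1,"wx":0,"wy":0,"wz":0},
    {"hand":8,"x":0,"y":0,"z":0.05,"wx":0,"wy":0,"wz":0},
    {"hand":8,"x":0,"y":0,"z":0,"wx":0,"wy":0,"wz":0}
  ]
}}

```text
time_s: 26.95
position: [0.4622, 0.0222, 0.0187]
tcp_rot: [[0.967, -0.256, 0.004], [-0.256, -0.967, 0.002], [0.004, -0.003, -1.0]]
force: [0.1, 0.6, 0.3]
opening: 0.249
```

```bash
python3 - <<'E'
from kin import *
s=bot.read_state();print(s['position'],s['force'],s['opening']*87)
c=cap('side','s20.png',(250,150,360,240),7)
E
```

```text
[0.46218005 0.02215012 0.01866838] [0.06489906 0.57660658 0.28511618] 21.638890610628174
```

View pics/s20.png

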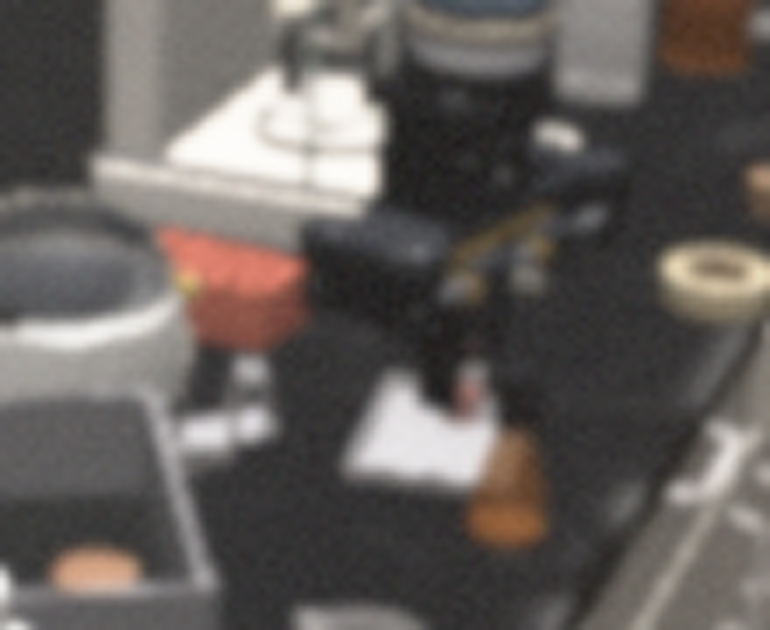

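```bash
python3 - <<'E'
from kin import *
c=load('side')
for p in([.4602,.0316,.005],[.4622,.0222,.005],[.4927,.0906,.009],[.5084,-.0155,.009],[.4279,-.026,.009],[.4125,.0792,.009]): print(p,((np.array(proj(c,p))-[249.5,149.5])*7).round(0))
w=cloud(c); 
# tray from side/top cloud & first top picture
m=(w[...,2]>.001)&(w[...,2]<.014)&(w[...,0]>.39)&(w[...,0]<.54)&(w[...,1]>-.05)&(w[...,1]<.11)
g=c['image'].mean(-1)>140
print(w[m&g].min(0),w[m&g].max(0),(m&g).sum())
E
```

```text
[0.4602, 0.0316, 0.005] [453. 436.]
[0.4622, 0.0222, 0.005] [455. 428.]
[0.4927, 0.0906, 0.009] [351. 463.]
[0.5084, -0.0155, 0.009] [394. 377.]
[0.4279, -0.026, 0.009] [548. 397.]
[0.4125, 0.0792, 0.009] [516. 485.]
[ 0.43540471 -0.01549625  0.00113171] [0.50764781 0.0941932  0.01358439] 178
```

Emit:
{"op": "move_arm", "data": {
  "moves": [
    {"hand":8,"x":-0.04,"y":0,"z":0.08,"wx":0,"wy":0,"wz":0},
    {"hand":8,"x":0,"y":0,"z":0.06,"wx":0,"wy":0,"wz":0},
    {"hand":8,"x":0,"y":0,"z":0.02,"wx":0,"wy":0,"wz":0},
    {"hand":8,"x":0,"y":0,"z":0,"wx":0,"wy":0,"wz":0}
  ]
}}

```text
time_s: 27.4
position: [0.4609, 0.0225, 0.0143]
tcp_rot: [[0.967, -0.256, 0.003], [-0.256, -0.967, 0.002], [0.003, -0.003, -1.0]]
force: [-0.5, -0.5, 0.1]
opening: 0.246
```

Emit:
{"op": "move_arm", "data": {
  "moves": [
    {"hand":8,"x":0,"y":0,"z":0.03,"wx":0,"wy":0,"wz":0},
    {"hand":8,"x":0,"y":0,"z":0,"wx":0,"wy":0,"wz":0}
  ]
}}

```text
time_s: 27.6
position: [0.461, 0.0225, 0.014]
tcp_rot: [[0.967, -0.256, 0.004], [-0.256, -0.967, 0.002], [0.003, -0.003, -1.0]]
force: [-0.4, 0.0, 3.7]
opening: 0.246
```

Contact (3.7 N up). Release and retreat.

Emit:
{"op": "move_arm", "data": {
  "moves": [
    {"hand":26,"x":0,"y":0,"z":0,"wx":0,"wy":0,"wz":0},
    {"hand":36,"x":0,"y":0,"z":0,"wx":0,"wy":0,"wz":0},
    {"hand":36,"x":0,"y":0,"z":0,"wx":0,"wy":0,"wz":0},
    {"hand":36,"x":0,"y":0,"z":-0.2,"wx":0,"wy":0,"wz":0},
    {"hand":36,"x":0,"y":0,"z":-0.5,"wx":0,"wy":0,"wz":0},
    {"hand":36,"x":0,"y":0,"z":-0.8,"wx":0,"wy":0,"wz":0},
    {"hand":36,"x":0,"y":0,"z":-0.8,"wx":0,"wy":0,"wz":0},
    {"hand":36,"x":0,"y":0,"z":-0.8,"wx":0,"wy":0,"wz":0},
    {"hand":36,"x":0,"y":0,"z":-0.8,"wx":0,"wy":0,"wz":0},
    {"hand":36,"x":0,"y":0.5,"z":-0.5,"wx":0,"wy":0,"wz":0},
    {"hand":36,"x":0,"y":0.8,"z":0,"wx":0,"wy":0,"wz":0},
    {"hand":36,"x":0,"y":0.8,"z":0,"wx":0,"wy":0,"wz":0},
    {"hand":36,"x":0,"y":0.8,"z":0,"wx":0,"wy":0,"wz":0},
    {"hand":36,"x":0,"y":0.8,"z":0,"wx":0,"wy":0,"wz":0},
    {"hand":36,"x":0,"y":0.8,"z":0,"wx":0,"wy":0,"wz":0},
    {"hand":36,"x":0,"y":0.8,"z":0,"wx":0,"wy":0,"wz":0},
    {"hand":36,"x":0,"y":0,"z":0,"wx":0,"wy":0,"wz":0}
  ]
}}

```text
time_s: 29.3
position: [0.4262, -0.1082, 0.1233]
tcp_rot: [[0.966, -0.259, 0.004], [-0.259, -0.966, 0.001], [0.003, -0.002, -1.0]]
force: [0.1, -0.3, 0.1]
opening: 0.411
```

```bash
python3 - <<'E'
from kin import *
s=bot.read_state();print(s['position'],s['force'],s['opening']*87)
c=cap('side','s21.png',(190,120,360,270),4.7)
c=cap('top','t21.png',(190,140,350,260),5)
E
```

```text
[ 0.42623276 -0.10822674  0.12328186] [ 0.10731773 -0.34962761  0.09494871] 35.7214724377052
```

View pics/s21.png

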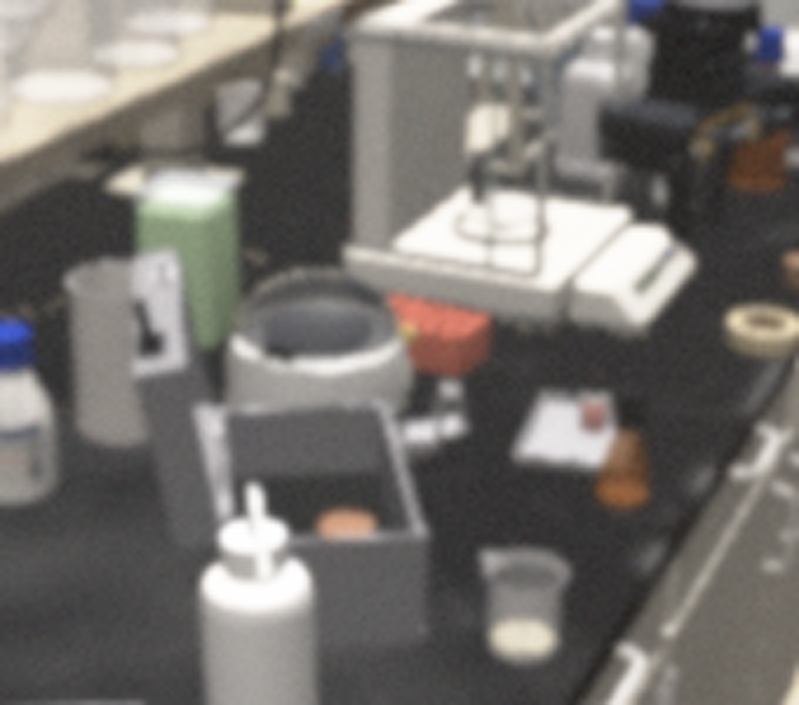

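View pics/t21.png

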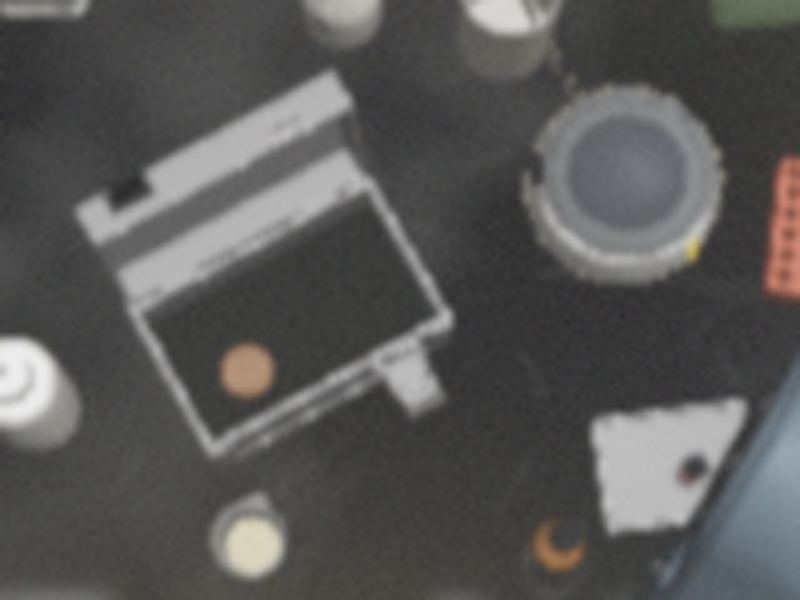

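```bash
python3 - <<'E'
from h import *
c,s=np.cos(CT),np.sin(CT);R=np.array([[c,-s],[s,c]])
for n in('top','side'):
    w=cloud(load(n));m=(np.hypot(w[...,0]-.461,w[...,1]-.0225)<.018)&(w[...,2]>.025)
    p=w[m];print(n,'vial',len(p),p.min(0).round(3),p.max(0).round(3),p.mean(0).round(3))
    m=(np.hypot(w[...,0]-.405,w[...,1]-.115)<.025)&(w[...,2]>.07);p=w[m];print(n,'bottle',len(p),p.mean(0).round(3),p.max(0).round(3))
    L=w.copy();L[...,:2]=(w[...,:2]-[CX,CY])@R
    m=(abs(L[...,1])<.085)&(L[...,2]>.17)&(L[...,2]<.22)&(L[...,0]>.05)&(L[...,0]<.16);q=L[m]
    if len(q)>30:
        A=np.polyfit(q[:,0],q[:,2],1);print(n,'lid rim face slope angle past upright (rad)',-np.arctan(A[0]),len(q),q[:,0].min(),q[:,0].max())
b=load('side');shot(b,'s22.png',(290,195,340,235),14)
E
```

```text
top vial 35 [0.445 0.015 0.026] [0.467 0.033 0.055] [0.456 0.024 0.042]
top bottle 37 [0.404 0.116 0.083] [0.414 0.126 0.095]
top lid rim face slope angle past upright (rad) 0.059677517578021 440 0.0791956975827042 0.11002521423721474
side vial 42 [0.448 0.013 0.026] [0.468 0.039 0.048] [0.457 0.032 0.038]
side bottle 43 [0.405 0.123 0.079] [0.415 0.132 0.085]
side lid rim face slope angle past upright (rad) -0.11538716347529701 229 0.08228882814937442 0.10986706309712072
```

View pics/s22.png

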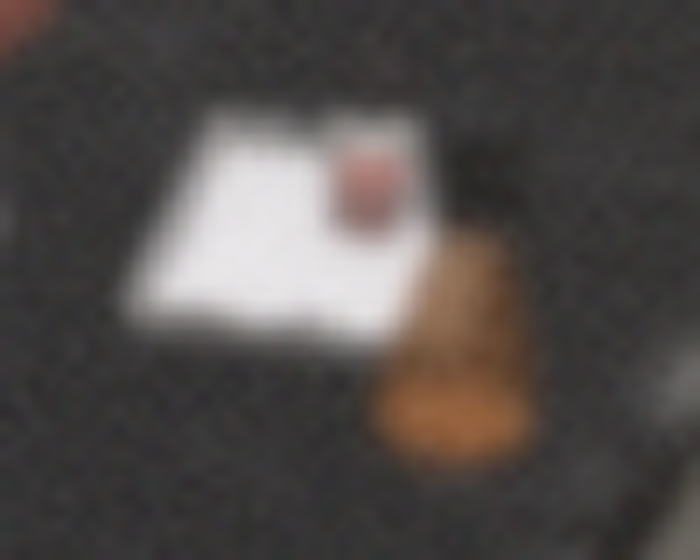

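```bash
python3 -c "
from rig import order
print(order.hand_in())"
```

```text
the job is handed in; nothing more can be done
None
```

The job is done and handed in at about 29 s of the 69 s allowed. I moved the amber bottle clear, pulled the latch open, swung the lid up and stood the vial in the tray.

**Last checks:**
- **Vial:** it stands upright in the tray near the middle, with its top about 47 mm above the bench, as expected.
- **Amber bottle:** it stands on the bench at about (0.405, 0.115).
- **Latch:** its lever is at the open end.
- **Bystanders:** the bung, beaker and other things look unmoved in the pictures.
- **Arm:** it is clear of everything, with wrist force near zero. The highest I read was about 21 N, at the latch's end stop, though I only read it after each move.

**Less certain:**
- **Lid angle:** my estimates disagree. They run from about 1.6 rad to the 1.75 rad stop, most of them near 1.7, so the lid probably leans back a few degrees past upright.
- **First tray position:** it was 26 mm off in y. I corrected it before placing the vial.

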